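# Fetch the switch pod from behind the glue containers and fit it in the console

## Task

The switch pod for the centre console is at the back of the bench rack, behind three upright containers. Move all three containers upright into the drip tray, then lift the pod out and set it into the rectangular opening of the console, lying flat on its flange; only then put each container back upright in the very spot it came from. Set everything down gently without letting it drop, tip no container, and leave the small tub and the spool in the rack as they are.

Things in the scene. Friction and masses are not known exactly. Their poses are not given: they have to be found in the camera images.
- spray_can: slim round aluminium spray can with a white cap: body 50 mm diameter up to 120 mm, cap 39 mm diameter from 126 to 150 mm (top). Origin: centre of its underside, z up. Stands in the rack's front row; which of the three places is drawn anew each time. About 0.3 kg. Grip the body about 105 mm up, so that the gripper's body stays above the neighbours.
- cement_tin: stout round white tin with a paper band and a wide flat black cap: body 58 mm diameter up to 120 mm, cap 44 mm diameter from 120 to 140 mm (top). Origin: centre of its underside, z up. In the rack's front row at the start. About 0.45 kg. Grip the body, about 100 mm up.
- solvent_can: flat rectangular bare-steel can with a small black screw cap: 40 mm along its x, 54 mm along its y, body up to 126 mm, cap (23 mm diameter, 12 mm off centre to +y) up to 144 mm. Origin: centre of its underside, z up. In the rack's front row at the start, its x along the rack's x. About 0.4 kg. Grip it across its 40 mm, about 105 mm up.
- switch_pod: car switch panel, 0.3 kg: black under-box 120 x 38 mm (z 0-24 mm), aluminium flange 164 x 70 mm (z 24-28), grey switch block 100 x 36 mm (z 28-58), steel toggles up to 76. Long side along its x. Origin: centre of the under-box's underside. Grip the grey block across its 36 mm (along its y), near its middle. Stands in the rack's back row, its x along the rack's y; fits the console either way round.
- rack: dark steel bench rack, fixed, 180 mm (its x) by 270 (its y); floor 6 mm above the bench, lips 22 high, end cheeks 55, a wire 40 up along the front. Origin: centre of its underside; its -x side is the front, facing the robot within 12 degrees of -x. Containers stand at x -45 and about y -96, -30, +36 mm in an order drawn anew; the pod behind the middle one at about x +50, y -30.
- drip_tray: shallow bare-steel tray, fixed, 310 mm (its x) by 170 mm (its y), walls 4 mm thick and 14 mm high, floor 4 mm above the bench. Origin: centre of its underside. A thin wooden glue brush lies along its +y side (at y +40 to +80 mm); the rest is empty, with room for the three containers in a row along its x, e.g. 95 mm apart at y = -20 mm.
- console: black car centre console, fixed, 380 mm (its x) by 170 (its y), deck top 90 mm above the bench. Origin: on the bench under the centre of its rectangular opening, 140 mm (x) by 52 (y), free below. With the pod home, the flange lies on the deck, the pod's origin 66 mm above the console's. Cup well, 78 mm across, at x +137; armrest pad x -99 to -189, 30 mm above the deck, on it a tape roll (top 54).
- clip_tub: small open grey plastic tub, 52 mm diameter at the rim, 45 mm high, in the rack's back row near its +y end (x about +46, y about +98 mm). Origin: centre of its underside. A bystander: leave it.
- thread_spool: small grey thread spool standing in the rack's front row near its +y end (x about -46, y about +104 mm), 40 mm diameter, 48 mm high. Origin: centre of its underside. A bystander: leave it.
There are look-alikes about, which are no part of the job. Leave any green or red look-alike of the solvent_can alone.

How it is judged:
On the way, in this order (a step that is already met when the one before it is completed fails the run):
1. all three containers stand upright and at rest in the drip tray, the pod still in its place in the rack (x of spray_can in the frame of drip_tray between -0.135 and 0.135 m and y of spray_can in the frame of drip_tray between -0.065 and 0.065 m and z of each of spray_can, cement_tin, solvent_can in the frame of drip_tray below 0.01 m and linear speed of each of spray_can, cement_tin, solvent_can below 0.03 m/s and angle between each of spray_can, cement_tin, solvent_can's own z axis and vertical below 0.12 rad and x of cement_tin in the frame of drip_tray between -0.135 and 0.135 m and y of cement_tin in the frame of drip_tray between -0.065 and 0.065 m and x of solvent_can in the frame of drip_tray between -0.135 and 0.135 m and y of solvent_can in the frame of drip_tray between -0.065 and 0.065 m and distance of switch_pod from where it was at the start of the episode below 0.02 m), for 0.2 s.
2. the pod is home in the console's opening while the three containers still stand in the tray (x of switch_pod in the frame of console between -0.012 and 0.012 m and y of switch_pod in the frame of console between -0.01 and 0.01 m and z of switch_pod in the frame of console between 0.0625 and 0.0695 m and angle between the x axis of switch_pod and the x axis of console, either way round below 0.15 rad and angle between switch_pod's own z axis and vertical below 0.06 rad and linear speed of each of switch_pod, spray_can, cement_tin, solvent_can below 0.03 m/s and x of spray_can in the frame of drip_tray between -0.135 and 0.135 m and y of spray_can in the frame of drip_tray between -0.065 and 0.065 m and z of each of spray_can, cement_tin, solvent_can in the frame of drip_tray below 0.01 m and angle between each of spray_can, cement_tin, solvent_can's own z axis and vertical below 0.12 rad and x of cement_tin in the frame of drip_tray between -0.135 and 0.135 m and y of cement_tin in the frame of drip_tray between -0.065 and 0.065 m and x of solvent_can in the frame of drip_tray between -0.135 and 0.135 m and y of solvent_can in the frame of drip_tray between -0.065 and 0.065 m), for 0.2 s.
At the end, for the whole second after the job is handed in: The pod lies flat on its flange in the console opening (origin within 12 mm along and 10 mm across of its centre, 66 +- 3.5 mm up, tilt under 0.06 rad); each container stands upright (under 0.12 rad) within 15 mm of where it stood at the start; all released and at rest (x of switch_pod in the frame of console between -0.012 and 0.012 m and y of switch_pod in the frame of console between -0.01 and 0.01 m and z of switch_pod in the frame of console between 0.0625 and 0.0695 m and angle between the x axis of switch_pod and the x axis of console, either way round below 0.15 rad and angle between switch_pod's own z axis and vertical below 0.06 rad and linear speed of each of switch_pod, spray_can, cement_tin, solvent_can below 0.03 m/s and distance of each of spray_can, cement_tin, solvent_can from where it was at the start of the episode below 0.015 m and angle between each of spray_can, cement_tin, solvent_can's own z axis and vertical below 0.12 rad); the robot touches nothing.
It fails at once if a container is tipped by more than 30 degrees (angle between any of spray_can, cement_tin, solvent_can's own z axis and vertical above 0.52 rad).
It fails at once if the pod or a container is let fall (faster than 0.6 m/s, a drop of about 2 cm, while no finger touches it) ((linear speed of spray_can above 0.6 m/s and contact force between spray_can and the fingers below 0.05 N) or (linear speed of cement_tin above 0.6 m/s and contact force between cement_tin and the fingers below 0.05 N) or (linear speed of solvent_can above 0.6 m/s and contact force between solvent_can and the fingers below 0.05 N) or (linear speed of switch_pod above 0.6 m/s and contact force between switch_pod and the fingers below 0.05 N)).
It fails at once if the tub or the spool in the rack is shifted by more than 20 mm or knocked over (distance of any of clip_tub, thread_spool from where it was at the start of the episode above 0.02 m or angle between any of clip_tub, thread_spool's own z axis and vertical above 0.4 rad).
It also fails if it takes over 147 s, if anything falls off the work surface, if the arm or the gripper's body presses on something with over 40 N, if the wrist force passes 120 N, or if a joint passes its speed limit or range.

## Robot

A 6-joint arm with a two-finger parallel gripper is mounted at the origin on the work surface. World frame = base frame: x ahead of the robot, y to its left, z up, the work surface at z = 0. Lengths are in m, angles in rad, forces in N, time in s.
With the tool pointing down it reaches from about 0.375 to 0.9 m from the base axis. Payload 3.1 kg.
Tool frame: the origin (TCP) lies midway between the tips of the shut fingers; the grasp point (between the pads) lies 19 mm behind it; y points along the fingers, x is the direction in which the jaws open and shut, and the axes are right-handed (so a half turn about y gives the same grasp; the last joint's range is limited). The gripper opens to 87 mm and grips with 3 to 60 N. Pads are 19 mm wide; open, the fingers measure 117 mm over their backs; the gripper's body (75 mm by 190 mm) begins 51 mm behind the grasp point.
Start: joints at [-1.502, 0.527, 1.433, -0, 1.181, -0.178], TCP at [0.153, -0.606, 0.192] pointing down, gripper open.
Joint ranges: [-3.08, 3.08], [-0.75, 2.2], [0.22, 2.44], [-1.43, 4.57], [0, 2.65], [-2.85, 2.85]. Speed limits (rad/s): [2.79, 2.79, 3.14, 3.14, 3.14, 3.14].

## Interface

Orientations are given as a unit quaternion [x, y, z, w].
In Python, from rig import * gives the robot as it stands.
- The arm moves only by the tool jog_arm, never from a script. Its argument "series" is a list of rows, each a list of 7 numbers: the shift along the tool's x, y, z in mm, then the turn, a rotation vector about the tool's x, y, z in rad, then the gripper's target within -1 to 1 (shut at 1, half-way at 0, fully open at -1). A call has 1 to 20 rows; each row is the pose to reach, as a shift and turn from the pose commanded when the call began, along the tool's axes at that moment; what a row does not reach only later rows make up. A row lasts 1/8 s, in which the tool goes at most 62.5 mm and 10.7 degrees, less where a joint would pass 70% of its speed; a pose out of reach is approached as far as the arm can. A call with a gripper value outside its range is refused whole. The fingers move at their own pace and stop on an object; "grip_force" is the grip in N (left out, the last holds). Time passes only in rows, so rows that repeat a pose let the fingers close. It gives the time, the measured TCP pose, the force and the opening at its end, in the units of the state.
- get_obs(): the state, without advancing time (a new reading comes with each control period).
- camera(name): name is "side" or "top" or "wrist"; returns a dict with "img" (400x640x3 uint8, red, green, blue), "depth" (400x640 float32, m along the optical axis (not along the pixel's ray), 0 where there is no reading), "camera_matrix" (3x3 intrinsics, pixels), "rvec" (rotation vector, rad) and "tvec" (3), from world to camera coordinates, as OpenCV has them. Camera axes: x right, y down, z forward; pixel columns grow to the right and rows downward; lengths in m; the calibration is good to about 2 mm. A picture is of the moment at which its call begins.
- hand_in(): hands the job in, once; it reports no verdict.
The state is a dict: "time": time; "q": joint angles; "joint_velocities": joint speeds; "joint_torque": joint torques, N m; "position": TCP position; "tool_rot": TCP orientation; "ft_force": force on the tool from outside, world axes, zero at the start; "moment": the same for the moment, N m; "grip_width": finger opening in m.
Only numpy, scipy, OpenCV 4.12 (cv2) and the standard library are available. Lean on these libraries where they do the work, as an engineer would, in place of code of your own. Each camera call takes 0.05 s, during which the arm holds its last target.

## Working session

There is one attempt and no reset: what is moved stays moved. The work goes in short steps, Python scripts to look and compute and a tool call to move; the robot and the scene stay as the last step left them, time stands still between calls to the robot, and variables do not carry over. Pictures are saved under pics/ and viewed, and the job is handed in when it is done.

Besides the shell and the picture viewer there is one more tool, called as a command line: name --pt "numbers of a row" for each row, then --argument value for the rest. jog_arm: Moves the arm, as the interface text tells. Its arguments: {"type":"object","properties":{"series":{"type":"array","items":{"type":"array","items":{"type":"number"}}},"grip_force":{"type":"number"}},"required":["series"]}

```bash
mkdir -p pics; ls; python3 - <<'E'
from rig import *
import cv2
print(get_obs())
for n in ("side","top","wrist"):
    c=camera(n); cv2.imwrite(f"pics/{n}0.png",c["img"][:,:,::-1]); print(n,c["camera_matrix"].tolist(),c["rvec"],c["tvec"])
    import numpy as np; R=cv2.Rodrigues(np.array(c["rvec"]))[0]; print(-R.T@np.array(c["tvec"]).ravel())
E
```

```text
pics
{'time': 0.0, 'q': array([-1.50152125e+00,  5.28502940e-01,  1.43393561e+00,  1.82464918e-05,
        1.18138442e+00, -1.78503762e-01]), 'joint_velocities': array([-0.00045168,  0.00101085,  0.00109926,  0.00088155, -0.00177778,
        0.00077147]), 'joint_torque': array([-9.69896359e-05, -4.40046251e+01, -1.76591706e+01,  6.32063462e-02,
        5.84405672e-02, -1.72386826e-04]), 'position': array([ 0.15325652, -0.60507739,  0.19143853]), 'tool_rot': array([-0.55736111,  0.43490493, -0.43386119,  0.55854344]), 'ft_force': array([-0.04171043,  0.83761458, -0.06460292]), 'moment': array([ 0.02578037,  0.02182954, -0.0395628 ]), 'grip_width': 0.08669340467238802}
side [[426.5132890033844, 0.0, 324.63434574382046], [0.0, 426.5132890033844, 206.13791597241735], [0.0, 0.0, 1.0]] [ 0.40464264 -2.71287549  1.28123061] [0.44142488 0.13086783 1.02862514]
[0.22671204 0.80921228 0.75088557]
top [[496.20551353254154, 0.0, 321.8400558483289], [0.0, 496.20551353254154, 192.45754030422054], [0.0, 0.0, 1.0]] [ 2.15256531 -2.16004936  0.18650877] [-0.01464629  0.45196116  1.45323596]
[0.23352488 0.02148248 1.50378947]
wrist [[344.1305681016823, 0.0, 318.84467800503916], [0.0, 344.1305681016823, 200.50897584419988], [0.0, 0.0, 1.0]] [-2.28611222  1.77792616  0.2682883 ] [-0.62302382 -0.03510507  0.39214948]
[ 0.23218583 -0.58458103  0.38409246]
```

View pics/top0.png

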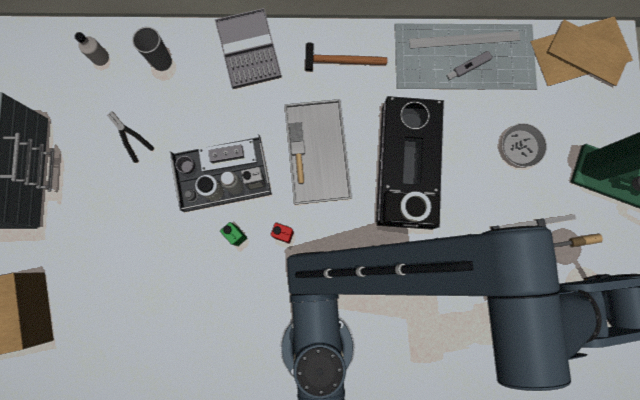

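View pics/side0.png

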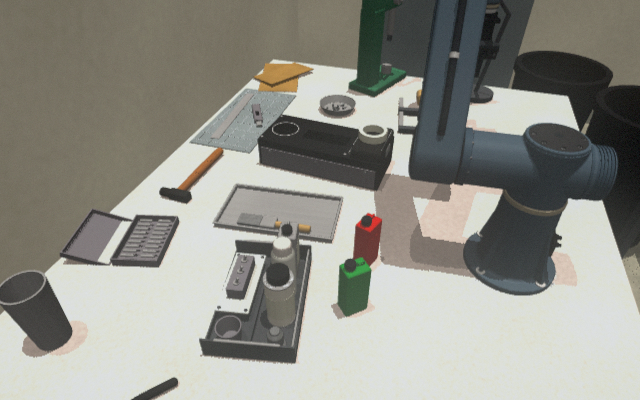

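View pics/wrist0.png

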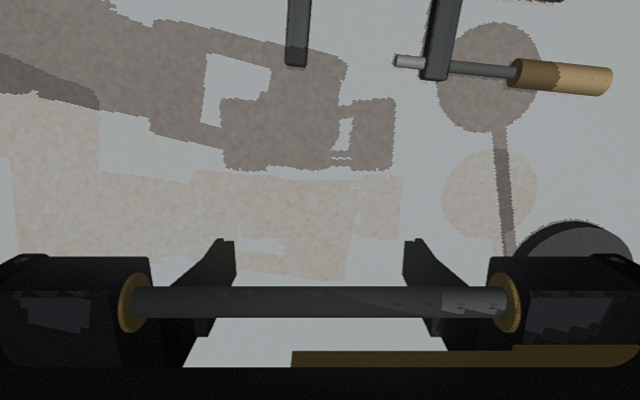

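The top view shows the rack at about (175–270, 138–210), tray at (318,150), console at (411,162). In the rack: tub (184,163), tin (205,184), spray can (228,178), solvent can (252,174). I'll zoom in to check.

```bash
cat > h.py <<'E'
import cv2,numpy as np
from rig import *
from scipy.spatial.transform import Rotation as Ro
class Cam:
    def __init__(s,n):
        c=camera(n); s.img=c["img"]; s.d=c["depth"]; s.K=np.array(c["camera_matrix"]); s.R=cv2.Rodrigues(np.array(c["rvec"]).ravel())[0]; s.t=np.array(c["tvec"]).ravel(); s.c=-s.R.T@s.t
    def ray(s,uv):
        uv=np.atleast_2d(uv).astype(float); r=np.c_[(uv-[s.K[0,2],s.K[1,2]])/s.K[0,0],np.ones(len(uv))]; return r@s.R
    def plane(s,uv,z):
        r=s.ray(uv); return s.c+r*((z-s.c[2])/r[:,2])[:,None]
    def cloud(s):
        v,u=np.mgrid[:400,:640]; r=s.ray(np.c_[u.ravel(),v.ravel()]); P=s.c+r*s.d.ravel()[:,None]; P[s.d.ravel()==0]=np.nan; return P.reshape(400,640,3)
    def proj(s,P):
        p=(np.atleast_2d(P)@s.R.T+s.t)@s.K.T; return p[:,:2]/p[:,2:]
    def save(s,n,box=None,k=1):
        im=s.img[:,:,::-1]
        if box: im=im[box[1]:box[3],box[0]:box[2]]
        cv2.imwrite("pics/"+n,cv2.resize(im,None,fx=k,fy=k,interpolation=cv2.INTER_CUBIC if k>1 else 1))
E
python3 - <<'E'
from h import *
t=Cam("top"); s=Cam("side")
np.savez("top0.npz",img=t.img,d=t.d); np.savez("side0.npz",img=s.img,d=s.d)
t.save("t1.png",(165,90,455,240),2.7); s.save("s1.png",(190,200,390,365),3.5)
P=t.cloud()
for n,uv in dict(tub=(184,163),tin=(205,184),spray=(228,178),solv=(252,174),deck=(390,150),tray=(335,170),bench=(340,220)).items(): print(n,P[uv[1],uv[0]].round(3))
E
```

```text
tub [0.547 0.404 0.009]
tin [0.459 0.309 0.147]
spray [0.475 0.245 0.152]
solv [0.489 0.181 0.136]
deck [ 0.569 -0.215  0.089]
tray [ 0.525 -0.058  0.008]
bench [ 0.372 -0.072  0.001]
```

View pics/t1.png

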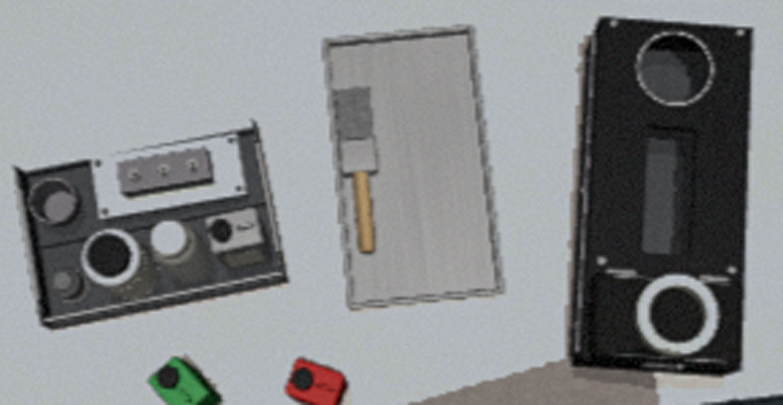

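View pics/s1.png

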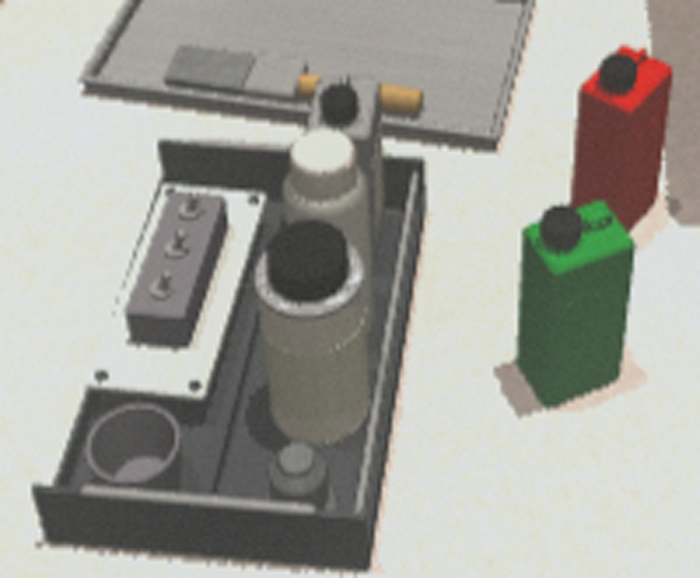

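The zoomed views show, from rack +y to -y: tin, spray can, then the bare-steel solvent can. The green and red look-alikes are at (233,234) and (282,232) in the top view. Next I measure positions.

```bash
cat > m1.py <<'E'
from h import *
t=Cam("top"); s=Cam("side"); P=t.cloud(); Q=s.cloud()
def comp(C,cam,name,z0,z1,xr,yr,mn=12):
    m=((C[...,2]>z0)&(C[...,2]<z1)&(C[...,0]>xr[0])&(C[...,0]<xr[1])&(C[...,1]>yr[0])&(C[...,1]<yr[1])).astype(np.uint8)
    n,l,st,ce=cv2.connectedComponentsWithStats(m,connectivity=4)
    for i in range(1,n):
        if st[i,4]<mn: continue
        p=C[l==i]; r=cv2.minAreaRect((p[:,:2]*1000).astype(np.float32))
        print(name,(z0,z1),"n",st[i,4],"px",ce[i].round(1),"med",np.median(p,0).round(4),"rect",np.round(r[0],1),np.round(r[1],1),round(r[2],1))
R=((.40,.65),(.10,.46))
for z in ((.115,.165),(.141,.165),(.118,.141),(.05,.09),(.028,.042),):
    comp(P,t,"top",*z,*R); comp(Q,s,"side",*z,*R)
E
python3 m1.py; python3 - <<'E'
from h import *
o=get_obs(); print(Ro.from_quat(o["tool_rot"]).as_matrix().round(3))
E
```

```text
top (0.115, 0.165) n 285 px [251.2 175.3] med [0.4843 0.1844 0.1322] rect [487.5 184.9] [41.3 54.4] 12.2
top (0.115, 0.165) n 257 px [228.5 179.5] med [0.4714 0.2442 0.1527] rect [473.8 246.3] [43.8 47.4] 45.1
top (0.115, 0.165) n 365 px [205.6 185. ] med [0.4571 0.3086 0.1413] rect [460.2 311.9] [58.8 56.8] 45.3
side (0.115, 0.165) n 1599 px [281.5 259.4] med [0.4686 0.2701 0.1363] rect [478.7 253.8] [ 58.5 187. ] 15.9
top (0.141, 0.165) n 160 px [227.  177.9] med [0.4745 0.2476 0.1552] rect [475.4 248.1] [38.9 35. ] 45.0
top (0.141, 0.165) n 57 px [246.1 174.8] med [0.4843 0.196  0.149 ] rect [485.2 196.1] [22.3 20.8] 27.6
top (0.141, 0.165) n 185 px [204.  183.9] med [0.459  0.3113 0.146 ] rect [459.6 311.4] [39.9 39.7] 3.7
side (0.141, 0.165) n 85 px [286.3 228.5] med [0.4856 0.2022 0.1483] rect [487.2 197.2] [22.3 24.6] 51.2
side (0.141, 0.165) n 286 px [281.8 245.6] med [0.4742 0.2563 0.154 ] rect [476.3 251.2] [37.9 38.2] 38.2
side (0.141, 0.165) n 341 px [277.2 271.9] med [0.4608 0.3165 0.1447] rect [461.8 314.8] [41.5 44.8] 20.5
top (0.118, 0.141) n 218 px [252.3 175.4] med 
[... 3397 characters left out ...]
.028, 0.042) n 122 px [281.  316.6] med [0.4501 0.3393 0.0355] rect [453.4 332. ] [55.1 22. ] 25.6
side (0.028, 0.042) n 87 px [295.  327.4] med [0.4154 0.3548 0.0404] rect [416.  351.3] [ 5.1 87.8] 11.6
side (0.028, 0.042) n 120 px [226.5 324.2] med [0.5513 0.3808 0.0353] rect [544.5 385.5] [42.9 21.9] 33.7
side (0.028, 0.042) n 25 px [236.7 336.8] med [0.5156 0.4041 0.0359] rect [516.2 404.4] [21.1  3.1] 69.1
side (0.028, 0.042) n 64 px [275.1 340.8] med [0.4401 0.3926 0.0366] rect [442.8 388.4] [31.2 15.5] 30.1
side (0.028, 0.042) n 383 px [246.8 348.8] med [0.4873 0.4216 0.035 ] rect [487.5 421.8] [178.9   3.9] 11.3
[[ 0.245 -0.     0.969]
 [-0.969  0.001  0.245]
 [-0.001 -1.     0.   ]]
```

```bash
cat > m2.py <<'E'
from m1 import *
print('----')
T=((.35,.80),(-.13,.13)); C=((.3,.85),(-.42,-.08))
comp(P,t,"top-traywall",.010,.03,*T,40); comp(Q,s,"side-wall",.010,.03,*T,60)
comp(P,t,"top-tray",.0025,.03,*T,500)
comp(P,t,"top-deck",.08,.1,*C,300); comp(Q,s,"side-deck",.08,.1,*C,300)
# opening: hole in deck
m=((P[...,2]>.08)&(P[...,0]>.3)&(P[...,1]<-.08)).astype(np.uint8)
cs,h=cv2.findContours(m,cv2.RETR_CCOMP,cv2.CHAIN_APPROX_NONE)
for c,hh in zip(cs,h[0]):
    if cv2.contourArea(c)>200:
        p=t.plane(c[:,0,:],.09); r=cv2.minAreaRect((p[:,:2]*1000).astype(np.float32)); print("hole" if hh[3]>=0 else "outer",np.round(r[0],1),np.round(r[1],1),round(r[2],1))
m=((Q[...,2]>.08)&(Q[...,0]>.3)&(Q[...,1]<-.08)).astype(np.uint8)
cs,h=cv2.findContours(m,cv2.RETR_CCOMP,cv2.CHAIN_APPROX_NONE)
for c,hh in zip(cs,h[0]):
    if cv2.contourArea(c)>100:
        p=s.plane(c[:,0,:],.09); r=cv2.minAreaRect((p[:,:2]*1000).astype(np.float32)); print("side hole" if hh[3]>=0 else "outer",np.round(r[0],1),np.round(r[1],1),round(r[2],1))
E
python3 m2.py | sed -n '/----/,$p'
```

```text
----
top-traywall (0.01, 0.03) n 133 px [338.5 116.3] med [ 0.7018 -0.0746  0.0157] rect [683. -75.] [150.4  43.4] 21.7
top-traywall (0.01, 0.03) n 1155 px [304.3 153.3] med [0.5817 0.0557 0.0189] rect [585.3  -2.4] [316.9 176.1] 5.8
side-wall (0.01, 0.03) n 1237 px [270.4 214.2] med [0.6133 0.0597 0.0158] rect [586.6   0. ] [315.6 182.1] 6.0
side-wall (0.01, 0.03) n 85 px [304.1 228.1] med [0.4982 0.0571 0.0192] rect [500.4  55.1] [31.9 17.5] 9.1
top-tray (0.0025, 0.03) n 4210 px [316.1 152.2] med [0.5769 0.0034 0.007 ] rect [589.   -2.9] [334.3 188.8] 6.5
top-deck (0.08, 0.1) n 4267 px [411.7 147.2] med [ 0.5808 -0.2754  0.0899] rect [ 539.7 -279.5] [172.4 382.1] 85.9
side-deck (0.08, 0.1) n 2559 px [317.7 139.5] med [ 0.5686 -0.2428  0.0882] rect [ 539.9 -275.9] [179.4 385.3] 85.8
outer [ 544.4 -891.1] [ 99.5 190.6] 21.3
outer [ 537.2 -278.3] [171.9 383.6] 85.7
hole [ 538.2 -278.6] [ 56.9 144.3] 85.9
hole [ 674.6 -288.5] [80.1 76.2] 43.4
outer [ 535.  -294.9] [240.  383.9] 85.8
side hole [ 538.1 -270. ] [ 54.7 141. ] 86.6
side hole [ 674.7 -282.2] [80.5 68.7] 17.7
outer [  479.6 -1383.2] [ 430.7 1171.6] 10.7
outer [1826.  -705.9] [1430.4 1490.3] 19.2
```

Both views agree to about 3 mm, and the heights match what they should be: caps at 0.155, 0.146 and 0.149, flange 0.034, deck 0.089. Next is a move planner, then the first move.

```bash
cat > plan.py <<'E'
from h import *
def plan(*T):
    """T: (x,y,z,yaw_deg or None) world TCP, tool down -> row numbers from measured pose"""
    o=get_obs(); p=np.array(o["position"]); R=Ro.from_quat(o["tool_rot"])
    X=R.as_matrix()[:,0]; cy=np.degrees(np.arctan2(X[1],X[0]))
    print("t",round(o["time"],2),"p",p.round(4),"yaw",cy.round(2),"f",np.round(o["ft_force"],1),"w",round(o["grip_width"],4))
    for t in T:
        yaw=cy if t[3] is None else t[3]; a=np.radians(yaw)
        M=np.array([[np.cos(a),-np.sin(a),0],[np.sin(a),np.cos(a),0],[0,0,1.]])@np.array([[1,0,0],[0,0,1],[0,-1,0.]]) 
        M[:,0]=[np.cos(a),np.sin(a),0]; M[:,1]=[0,0,-1]; M[:,2]=np.cross(M[:,0],M[:,1])
        rv=(R.inv()*Ro.from_matrix(M)).as_rotvec(); d=R.inv().apply(np.array(t[:3])-p)*1000
        print(t,"->",[*d.round(1).tolist(),*rv.round(3).tolist()])
E
python3 -c "
from plan import *
plan((.30,-.50,.28,-40),(.47,-.20,.30,-10),(.488,.1865,.30,11.5))"
```

```text
t 0.45 p [ 0.1533 -0.6058  0.1924] yaw -75.8 f [-0.8 -0.4 -0.3] w 0.087
(0.3, -0.5, 0.28, -40) -> [-66.6, -87.6, 168.2, -0.0, -0.625, -0.0]
(0.47, -0.2, 0.3, -10) -> [-315.8, -107.6, 406.5, -0.0, -1.149, -0.0]
(0.488, 0.1865, 0.3, 11.5) -> [-686.0, -107.5, 518.8, -0.0, -1.524, -0.0]
```

jog_arm --pt "-20 -50 60 0 -0.2 0 -1" --pt "-40 -88 110 0 -0.4 0 -1" --pt "-67 -88 168 0 -0.6 0 -1" --pt "-120 -100 220 0 -0.75 0 -1" --pt "-170 -108 270 0 -0.85 0 -1" --pt "-220 -108 315 0 -0.95 0 -1" --pt "-270 -108 360 0 -1.05 0 -1" --pt "-316 -108 400 0 -1.15 0 -1" --pt "-370 -108 422 0 -1.2 0 -1" --pt "-425 -108 442 0 -1.26 0 -1" --pt "-480 -108 460 0 -1.32 0 -1" --pt "-535 -108 478 0 -1.38 0 -1" --pt "-590 -108 495 0 -1.44 0 -1" --pt "-640 -108 508 0 -1.5 0 -1" --pt "-675 -108 516 0 -1.524 0 -1" --pt "-686 -108 519 0 -1.524 0 -1" --pt "-686 -108 519 0 -1.524 0 -1" --pt "-686 -108 519 0 -1.524 0 -1" --grip_force 30

```text
time: 2.7
position: [0.4883, 0.1852, 0.3004]
tool_rot: [0.704, 0.07, -0.071, -0.703]
ft_force: [1.2, -0.0, -0.1]
grip_width: 0.0868
```

```bash
python3 - <<'E'
from plan import *
w=Cam("wrist"); w.save("w1.png"); C=w.cloud()
def comp(z0,z1,mn=60):
    m=((C[...,2]>z0)&(C[...,2]<z1)&(C[...,0]>.38)&(C[...,0]<.65)&(C[...,1]>.1)&(C[...,1]<.45)).astype(np.uint8)
    n,l,st,ce=cv2.connectedComponentsWithStats(m,connectivity=4)
    for i in range(1,n):
        if st[i,4]<mn: continue
        p=C[l==i]; r=cv2.minAreaRect((p[:,:2]*1000).astype(np.float32)); print((z0,z1),st[i,4],ce[i].round(),np.median(p,0).round(4),np.round(r[0],1),np.round(r[1],1),round(r[2],1))
comp(.142,.165);comp(.12,.138);comp(.05,.08);comp(.028,.04)
plan((.488,.1865,.092,11.5))
E
```

```text
(0.142, 0.165) 1889 [316.  40.] [0.4607 0.3127 0.1462] [460.7 312.5] [43.  42.8] 21.9
(0.142, 0.165) 1299 [319. 113.] [0.4759 0.2492 0.1561] [475.9 248.8] [37.5 37.3] 11.5
(0.142, 0.165) 397 [318. 166.] [0.4855 0.198  0.1501] [485.7 197.7] [21.6 21.9] 55.2
(0.12, 0.138) 1245 [316.  46.] [0.4626 0.307  0.1262] [460.9 312.7] [58.9 58.8] 57.9
(0.12, 0.138) 565 [319. 108.] [0.4746 0.2562 0.1291] [475.9 248.9] [48.9 49. ] 84.9
(0.12, 0.138) 1347 [318. 174.] [0.488  0.1827 0.1319] [487.8 186. ] [39.5 53.2] 12.2
(0.05, 0.08) 87 [388.  10.] [0.5312 0.3722 0.0511] [531.8 373.3] [ 7.9 33.1] 81.1
(0.05, 0.08) 2641 [396. 105.] [0.5656 0.2732 0.0642] [567.4 270.6] [ 36.5 100.3] 10.0
(0.05, 0.08) 92 [318. 141.] [0.482  0.2116 0.0646] [482.3 211.2] [37.6  1.5] 13.1
(0.05, 0.08) 344 [376. 189.] [0.5699 0.1641 0.0548] [573.3 164.5] [109.    6.5] 11.4
(0.028, 0.04) 4468 [390.  99.] [0.5576 0.2829 0.0342] [567.5 270.7] [ 70.6 164.6] 10.0
(0.028, 0.04) 174 [376. 184.] [0.5747 0.1668 0.0343] [573.6 166.7] [108.6   1.2] 11.5
t 2.75 p [0.4884 0.185  0.3004] yaw 11.4 f [-0.6 -0.5  0.2] w 0.0865
(0.488, 0.1865, 0.092, 11.5) -> [-0.1, 208.4, 1.6, 0.0, -0.002, -0.0]
```

View pics/w1.png

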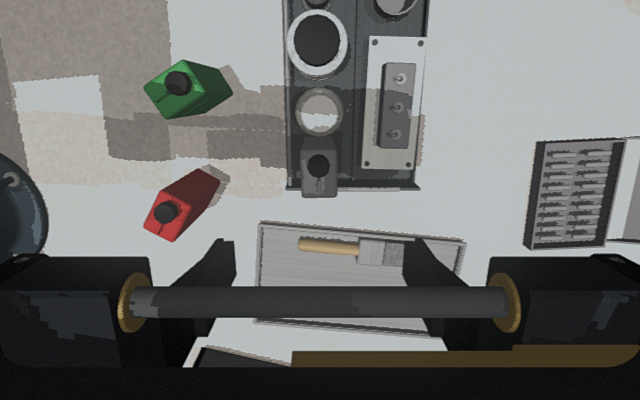

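The wrist view shows the solvent can at (318,170), spray can at (319,112) and tin at (316,40). These agree with the top and side values within 1–3 mm. Now I go down on the solvent can and grip it.

jog_arm --pt "0 50 1 0 0 0 -1" --pt "0 100 1 0 0 0 -1" --pt "0 150 1 0 0 0 -1" --pt "0 185 1 0 0 0 -1" --pt "0 202 1 0 0 0 -1" --pt "0 208 1 0 0 0 -1" --pt "0 208 1 0 0 0 -1" --pt "0 208 1 0 0 0 1" --pt "0 208 1 0 0 0 1" --pt "0 208 1 0 0 0 1" --pt "0 208 1 0 0 0 1" --pt "0 208 1 0 0 0 1" --pt "0 208 1 0 0 0 1" --grip_force 30

```text
time: 4.38
position: [0.4879, 0.1875, 0.0925]
tool_rot: [-0.704, -0.071, 0.071, 0.704]
ft_force: [-1.0, 0.0, 0.1]
grip_width: 0.0396
```

```bash
python3 -c "
from plan import *
plan((.488,.186,.25,None),(.6825,-.011,.25,11.5),(.6825,-.011,.0905,11.5))"
```

```text
t 4.38 p [0.4879 0.1875 0.0925] yaw 11.52 f [-1.   0.   0.1] w 0.0396
(0.488, 0.186, 0.25, None) -> [-0.2, -157.5, -1.5, -0.0, -0.0, -0.0]
(0.6825, -0.011, 0.25, 11.5) -> [151.0, -157.6, -233.4, -0.0, 0.0, -0.0]
(0.6825, -0.011, 0.0905, 11.5) -> [151.1, 1.9, -233.4, -0.0, 0.0, -0.0]
```

jog_arm --pt "0 -10 0 0 0 0 1" --pt "0 -40 0 0 0 0 1" --pt "0 -85 0 0 0 0 1" --pt "0 -125 0 0 0 0 1" --pt "5 -150 -8 0 0 0 1" --pt "25 -157 -39 0 0 0 1" --pt "55 -157 -85 0 0 0 1" --pt "85 -157 -131 0 0 0 1" --pt "115 -157 -178 0 0 0 1" --pt "138 -157 -213 0 0 0 1" --pt "151 -150 -233 0 0 0 1" --pt "151 -120 -233 0 0 0 1" --pt "151 -80 -233 0 0 0 1" --pt "151 -45 -233 0 0 0 1" --pt "151 -20 -233 0 0 0 1" --pt "151 -8 -233 0 0 0 1" --pt "151 -2 -233 0 0 0 1" --pt "151 -2 -233 0 0 0 1"

```text
time: 6.62
position: [0.6828, -0.0108, 0.0949]
tool_rot: [0.704, 0.071, -0.071, -0.703]
ft_force: [-0.7, 0.1, -3.9]
grip_width: 0.0397
```

```bash
python3 - <<'E'
from plan import *
Cam("wrist").save("w2.png"); Cam("side").save("s2.png")
plan((.6825,-.011,.0905,11.5))
E
```

```text
t 6.72 p [ 0.6834 -0.0109  0.0957] yaw 11.52 f [ 0.   0.  -4.3] w 0.0393
(0.6825, -0.011, 0.0905, 11.5) -> [-0.9, 5.2, 0.0, 0.001, 0.0, 0.002]
```

View pics/s2.png

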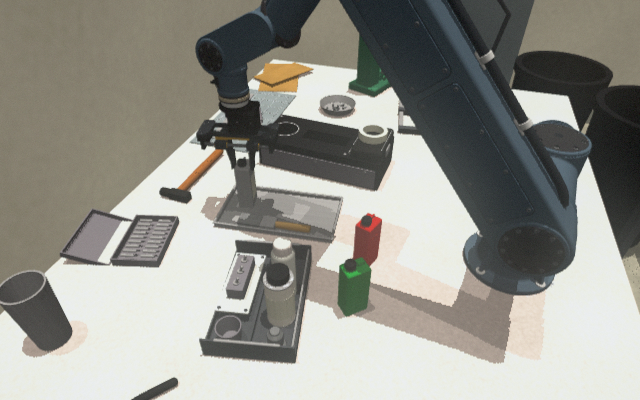

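The side view shows the solvent can upright over the tray's far end at (245,185), held (force −4.3 N = its weight). I lower until the load comes off.

jog_arm --pt "0 3 0 0 0 0 1" --pt "0 4 0 0 0 0 1" --pt "0 4 0 0 0 0 1" --pt "0 4 0 0 0 0 1"

```text
time: 7.22
position: [0.6826, -0.0107, 0.0907]
tool_rot: [0.704, 0.071, -0.071, -0.704]
ft_force: [-0.4, 0.5, -3.5]
grip_width: 0.0394
```

```bash
python3 -c "
from plan import *
plan((.6825,-.011,.0905,11.5))"
```

```text
t 7.22 p [ 0.6826 -0.0107  0.0907] yaw 11.52 f [-0.4  0.5 -3.5] w 0.0394
(0.6825, -0.011, 0.0905, 11.5) -> [-0.1, 0.2, -0.3, 0.0, 0.0, 0.0]
```

jog_arm --pt "0 1 0 0 0 0 1" --pt "0 1.5 0 0 0 0 1" --pt "0 1.5 0 0 0 0 1" --pt "0 1.5 0 0 0 0 -1" --pt "0 1.5 0 0 0 0 -1" --pt "0 1.5 0 0 0 0 -1" --pt "0 1.5 0 0 0 0 -1" --pt "0 -15 0 0 0 0 -1" --pt "0 -50 0 0 0 0 -1" --pt "0 -100 0 0 0 0 -1" --pt "-5 -145 10 0 0 0 -1" --pt "-30 -150 58 0 0 0 -1" --pt "-60 -150 117 0 0 0 -1" --pt "-88 -150 172 0 0 0 -1" --pt "-115 -150 227 0 0 0 -1" --pt "-140 -150 275 0 0 0 -1" --pt "-151 -150 296 0 0 0 -1" --pt "-151 -150 296 0 0 0 -1"

```text
time: 9.48
position: [0.4746, 0.2505, 0.2418]
tool_rot: [-0.703, -0.073, 0.071, 0.703]
ft_force: [-0.0, 0.8, 0.3]
grip_width: 0.0871
```

```bash
python3 - <<'E'
from plan import *
s=Cam("side"); s.save("s3.png",(180,150,400,370),2.5)
C=s.cloud(); m=(C[...,2]>.115)&(C[...,2]<.16)&(C[...,0]>.6)&(C[...,1]<.06)&(C[...,1]>-.06); print(m.sum(), np.median(C[m],0), cv2.minAreaRect((C[m][:,:2]*1000).astype(np.float32)))
plan((.4759,.2489,.092,11.5))
E
```

```text
589 [ 1.40246814e+00 -6.78755365e-04  1.35973778e-01] ((1037.488525390625, 11.482948303222656), (118.82227325439453, 746.1275634765625), 88.21640014648438)
t 9.53 p [0.4758 0.2496 0.2416] yaw 11.62 f [ 1.2 -0.8 -0.2] w 0.0866
(0.4759, 0.2489, 0.092, 11.5) -> [-0.4, 149.6, -0.6, 0.0, 0.002, 0.002]
```

View pics/s3.png

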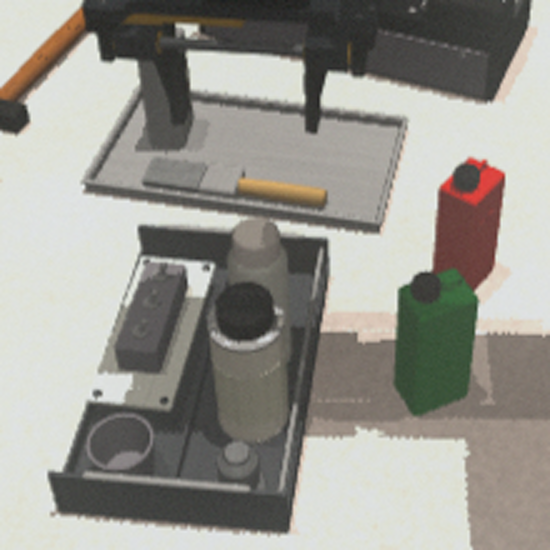

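The solvent can stands upright in the tray's far corner, crop pixel (165,110), and the rack is undisturbed. Next is the spray can.

jog_arm --pt "0 50 0 0 0 0 -1" --pt "0 95 0 0 0 0 -1" --pt "0 130 0 0 0 0 -1" --pt "0 145 0 0 0 0 -1" --pt "0 149 0 0 0 0 -1" --pt "0 149 0 0 0 0 -1" --pt "0 149 0 0 0 0 1" --pt "0 149 0 0 0 0 1" --pt "0 149 0 0 0 0 1" --pt "0 149 0 0 0 0 1" --pt "0 149 0 0 0 0 1" --grip_force 30

```text
time: 10.9
position: [0.4755, 0.2492, 0.0916]
tool_rot: [-0.704, -0.071, 0.071, 0.704]
ft_force: [-1.1, -0.3, 1.3]
grip_width: 0.0481
```

```bash
python3 -c "
from plan import *
plan((.588,-.021,.25,11.5),(.588,-.021,.090,11.5))"
```

```text
t 10.9 p [0.4755 0.2492 0.0916] yaw 11.52 f [-1.1 -0.3  1.3] w 0.0481
(0.588, -0.021, 0.25, 11.5) -> [56.3, -158.4, -287.3, -0.0, 0.0, 0.0]
(0.588, -0.021, 0.09, 11.5) -> [56.3, 1.6, -287.3, -0.0, 0.0, 0.0]
```

jog_arm --pt "0 -10 0 0 0 0 1" --pt "0 -40 0 0 0 0 1" --pt "0 -85 0 0 0 0 1" --pt "0 -125 0 0 0 0 1" --pt "2 -150 -10 0 0 0 1" --pt "9 -155 -50 0 0 0 1" --pt "20 -155 -105 0 0 0 1" --pt "32 -155 -160 0 0 0 1" --pt "42 -155 -215 0 0 0 1" --pt "52 -155 -262 0 0 0 1" --pt "56 -148 -287 0 0 0 1" --pt "56 -120 -287 0 0 0 1" --pt "56 -80 -287 0 0 0 1" --pt "56 -45 -287 0 0 0 1" --pt "56 -20 -287 0 0 0 1" --pt "56 -6 -287 0 0 0 1" --pt "56 1 -287 0 0 0 1" --pt "56 2 -287 0 0 0 1" --pt "56 2 -287 0 0 0 1" --pt "56 2 -287 0 0 0 1"

```text
time: 13.4
position: [0.5881, -0.021, 0.0902]
tool_rot: [0.704, 0.071, -0.07, -0.703]
ft_force: [1.0, -0.5, -4.2]
grip_width: 0.048
```

```bash
python3 -c "
from plan import *
plan((.4608,.3126,.24,11.5))"
```

```text
t 13.4 p [ 0.5881 -0.021   0.0902] yaw 11.52 f [ 1.  -0.5 -4.2] w 0.048
(0.4608, 0.3126, 0.24, 11.5) -> [-57.9, -150.1, 352.2, 0.001, 0.0, 0.001]
```

jog_arm --pt "0 1 0 0 0 0 1" --pt "0 1.5 0 0 0 0 1" --pt "0 1.5 0 0 0 0 1" --pt "0 1.5 0 0 0 0 -1" --pt "0 1.5 0 0 0 0 -1" --pt "0 1.5 0 0 0 0 -1" --pt "0 1.5 0 0 0 0 -1" --pt "0 -15 0 0 0 0 -1" --pt "0 -50 0 0 0 0 -1" --pt "0 -100 0 0 0 0 -1" --pt "-2 -145 12 0 0 0 -1" --pt "-11 -150 65 0 0 0 -1" --pt "-20 -150 120 0 0 0 -1" --pt "-30 -150 178 0 0 0 -1" --pt "-40 -150 235 0 0 0 -1" --pt "-50 -150 290 0 0 0 -1" --pt "-56 -150 335 0 0 0 -1" --pt "-58 -150 352 0 0 0 -1" --pt "-58 -150 352 0 0 0 -1" --pt "-58 -150 352 0 0 0 -1"

```text
time: 15.9
position: [0.4611, 0.3113, 0.2397]
tool_rot: [0.704, 0.071, -0.07, -0.703]
ft_force: [-0.5, 0.8, -0.0]
grip_width: 0.0867
```

```bash
python3 - <<'E'
from plan import *
s=Cam("side"); s.save("s4.png",(180,150,400,370),2.5)
plan((.4608,.3126,.090,11.5))
E
```

```text
t 15.95 p [0.4612 0.3111 0.2396] yaw 11.42 f [ 0.1 -0.4 -0. ] w 0.0872
(0.4608, 0.3126, 0.09, 11.5) -> [-0.2, 149.6, 1.6, 0.001, -0.001, 0.0]
```

View pics/s4.png

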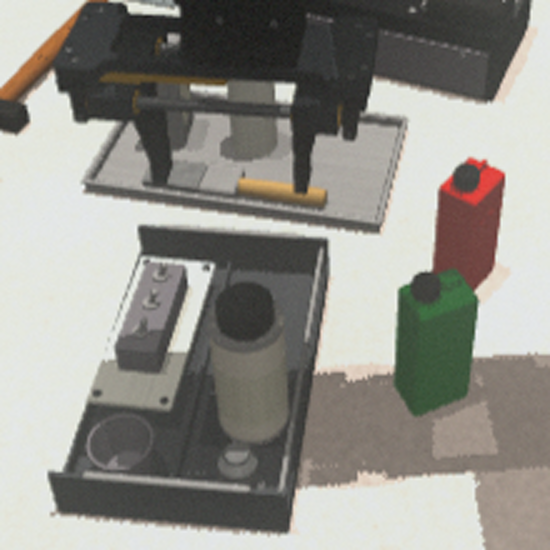

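Two cans stand upright in the tray at crop pixels (175,130) and (250,130). The tin is alone in the front row at (250,370), so I grip it now.

jog_arm --pt "0 50 1 0 0 0 -1" --pt "0 95 1 0 0 0 -1" --pt "0 130 1 0 0 0 -1" --pt "0 146 1 0 0 0 -1" --pt "0 150 1 0 0 0 -1" --pt "0 150 1 0 0 0 -1" --pt "0 150 1 0 0 0 1" --pt "0 150 1 0 0 0 1" --pt "0 150 1 0 0 0 1" --pt "0 150 1 0 0 0 1" --pt "0 150 1 0 0 0 1" --grip_force 30

```text
time: 17.32
position: [0.4602, 0.3135, 0.0897]
tool_rot: [-0.703, -0.071, 0.071, 0.704]
ft_force: [-1.5, 0.4, 1.7]
grip_width: 0.057
```

```bash
python3 -c "
from plan import *
plan((.4935,-.031,.24,11.5),(.4935,-.031,.088,11.5))"
```

```text
t 17.32 p [0.4602 0.3135 0.0897] yaw 11.53 f [-1.5  0.4  1.7] w 0.057
(0.4935, -0.031, 0.24, 11.5) -> [-36.2, -150.3, -344.2, -0.0, 0.0, 0.0]
(0.4935, -0.031, 0.088, 11.5) -> [-36.2, 1.7, -344.2, -0.0, 0.0, 0.0]
```

jog_arm --pt "0 -10 0 0 0 0 1" --pt "0 -40 0 0 0 0 1" --pt "0 -85 0 0 0 0 1" --pt "0 -125 0 0 0 0 1" --pt "-1 -146 -10 0 0 0 1" --pt "-8 -150 -55 0 0 0 1" --pt "-16 -150 -108 0 0 0 1" --pt "-24 -150 -163 0 0 0 1" --pt "-32 -150 -218 0 0 0 1" --pt "-41 -150 -272 0 0 0 1" --pt "-48 -150 -320 0 0 0 1" --pt "-51 -142 -341 0 0 0 1" --pt "-51 -115 -341 0 0 0 1" --pt "-51 -75 -341 0 0 0 1" --pt "-51 -40 -341 0 0 0 1" --pt "-51 -15 -341 0 0 0 1" --pt "-51 -3 -341 0 0 0 1" --pt "-51 1 -341 0 0 0 1" --pt "-51 2 -341 0 0 0 1" --pt "-51 2 -341 0 0 0 1"

```text
time: 19.82
position: [0.4788, -0.031, 0.0883]
tool_rot: [0.704, 0.072, -0.071, -0.703]
ft_force: [-0.7, -0.2, -2.6]
grip_width: 0.0567
```

```bash
python3 -c "
from plan import *
plan((.478,-.031,.088,11.5),(.5675,.2707,.16,10.9))"
```

```text
t 19.82 p [ 0.4788 -0.031   0.0883] yaw 11.53 f [-0.7 -0.2 -2.6] w 0.0567
(0.478, -0.031, 0.088, 11.5) -> [-0.8, 0.3, 0.1, 0.001, 0.0, 0.001]
(0.5675, 0.2707, 0.16, 10.9) -> [147.3, -71.7, 277.8, 0.001, 0.011, 0.001]
```

jog_arm --pt "0 1 0 0 0 0 1" --pt "0 1.5 0 0 0 0 1" --pt "0 1.5 0 0 0 0 1" --pt "0 1.5 0 0 0 0 -1" --pt "0 1.5 0 0 0 0 -1" --pt "0 1.5 0 0 0 0 -1" --pt "0 1.5 0 0 0 0 -1" --pt "0 -15 0 0 0 0 -1" --pt "0 -50 0 0 0 0 -1" --pt "0 -100 0 0 0 0 -1" --pt "8 -145 15 0 0 0 -1" --pt "35 -150 65 0 0.01 0 -1" --pt "62 -150 117 0 0.01 0 -1" --pt "89 -150 168 0 0.01 0 -1" --pt "115 -140 218 0 0.01 0 -1" --pt "138 -125 260 0 0.01 0 -1" --pt "147 -115 278 0 0.01 0 -1" --pt "147 -112 278 0 0.01 0 -1" --pt "147 -112 278 0 0.01 0 -1"

```text
time: 22.2
position: [0.5664, 0.2693, 0.1992]
tool_rot: [0.704, 0.067, -0.068, -0.704]
ft_force: [-0.7, 0.3, 0.7]
grip_width: 0.0871
```

```bash
python3 - <<'E'
from plan import *
s=Cam("side"); s.save("s5.png",(180,150,400,370),2.5)
t=Cam("top"); P=t.cloud()
m=((P[...,2]>.115)&(P[...,2]<.165)&(abs(P[...,0]-.58)<.17)&(abs(P[...,1]+.02)<.09)).astype(np.uint8)
n,l,st,ce=cv2.connectedComponentsWithStats(m)
for i in range(1,n):
    if st[i,4]>50:
        p=P[l==i]; r=cv2.minAreaRect((p[:,:2]*1000).astype(np.float32)); print(np.round(r[0],1),np.round(r[1],1),np.median(p,0))
plan((.5675,.2707,.037,10.9))
E
```

```text
[680.8 -12.7] [42.  54.8] [ 0.67721291 -0.01258274  0.13044928]
[585.6 -21. ] [46.  44.5] [ 0.58209615 -0.02008557  0.15061712]
[477.8 -28.8] [56.8 57.7] [ 0.47614781 -0.02842213  0.13972219]
t 22.3 p [0.5671 0.2693 0.2001] yaw 10.84 f [ 0.3 -0.   0.6] w 0.0871
(0.5675, 0.2707, 0.037, 10.9) -> [0.6, 163.1, 1.4, 0.0, -0.001, 0.0]
```

View pics/s5.png

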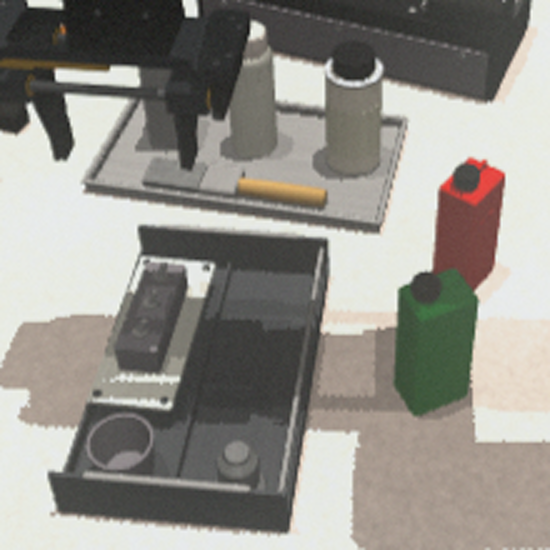

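All three containers stand upright in the tray at crop pixels (165,115), (255,95) and (353,110), and the top view confirms it. Next I grip the pod.

jog_arm --pt "0 50 1 0 0 0 -1" --pt "0 100 1 0 0 0 -1" --pt "0 140 1 0 0 0 -1" --pt "0 157 1 0 0 0 -1" --pt "0 162 1 0 0 0 -1" --pt "0 163 1 0 0 0 -1" --pt "0 163 1 0 0 0 -1" --pt "0 163 1 0 0 0 1" --pt "0 163 1 0 0 0 1" --pt "0 163 1 0 0 0 1" --pt "0 163 1 0 0 0 1" --pt "0 163 1 0 0 0 1" --pt "0 163 1 0 0 0 1" --grip_force 30

```text
time: 23.92
position: [0.5667, 0.2718, 0.0364]
tool_rot: [0.704, 0.067, -0.067, -0.704]
ft_force: [0.3, 0.3, -0.3]
grip_width: 0.0348
```

```bash
python3 -c "
from plan import *
plan((.5675,.2707,.26,None),(.56,.10,.30,10.9),(.538,-.17,.28,85.9))"
```

```text
t 23.93 p [0.5667 0.2718 0.0364] yaw 10.94 f [ 0.3  0.3 -0.3] w 0.0348
(0.5675, 0.2707, 0.26, None) -> [0.5, -223.6, -1.3, 0.0, 0.0, -0.0]
(0.56, 0.1, 0.3, 10.9) -> [-39.2, -263.6, -167.4, 0.0, 0.001, -0.0]
(0.538, -0.17, 0.28, 85.9) -> [-112.1, -243.6, -428.4, -0.0, -1.308, -0.0]
```

```bash
python3 -c "
from plan import *
plan((.60,.15,.30,20),(.66,-.05,.30,50),(.70,-.27,.30,85.9))"
```

```text
t 23.93 p [0.5667 0.2718 0.0364] yaw 10.94 f [ 0.3  0.3 -0.3] w 0.0348
(0.6, 0.15, 0.3, 20) -> [9.5, -263.6, -125.9, 0.0, -0.158, -0.0]
(0.66, -0.05, 0.3, 50) -> [30.5, -263.6, -333.7, -0.0, -0.682, -0.0]
(0.7, -0.27, 0.3, 85.9) -> [28.0, -263.6, -557.3, -0.0, -1.308, -0.0]
```

jog_arm --pt "0 -10 0 0 0 0 1" --pt "0 -40 0 0 0 0 1" --pt "0 -90 0 0 0 0 1" --pt "0 -140 0 0 0 0 1" --pt "0 -190 0 0 0 0 1" --pt "0 -235 -5 0 0 0 1" --pt "2 -260 -30 0 -0.05 0 1" --pt "6 -264 -75 0 -0.1 0 1" --pt "10 -264 -125 0 -0.17 0 1" --pt "15 -264 -177 0 -0.3 0 1" --pt "20 -264 -230 0 -0.43 0 1" --pt "26 -264 -283 0 -0.56 0 1" --pt "30 -264 -335 0 -0.69 0 1" --pt "30 -264 -390 0 -0.84 0 1" --pt "30 -264 -445 0 -0.99 0 1" --pt "29 -264 -500 0 -1.14 0 1" --pt "28 -264 -542 0 -1.26 0 1" --pt "28 -264 -557 0 -1.308 0 1" --pt "28 -264 -557 0 -1.308 0 1" --pt "28 -264 -557 0 -1.308 0 1"

```text
time: 26.42
position: [0.6998, -0.2686, 0.3008]
tool_rot: [-0.517, -0.482, 0.482, 0.518]
ft_force: [-0.1, -0.3, 0.1]
grip_width: 0.0005
```

```bash
python3 - <<'E'
from plan import *
w=Cam("wrist"); w.save("w6.png"); C=w.cloud()
m=((C[...,2]>.08)&(C[...,2]<.13)&(C[...,0]<.66)).astype(np.uint8)
cs,h=cv2.findContours(m,cv2.RETR_CCOMP,cv2.CHAIN_APPROX_NONE)
for c,hh in zip(cs,h[0]):
    if cv2.contourArea(c)>300:
        p=w.plane(c[:,0,:],.09); r=cv2.minAreaRect((p[:,:2]*1000).astype(np.float32)); print("hole" if hh[3]>=0 else "outer",c[:,0].min(0),c[:,0].max(0),np.round(r[0],1),np.round(r[1],1),round(r[2],1))
mm=(C[...,2]>.085)&(C[...,2]<.095); print(np.median(C[mm][:,2]))
plan((.538,-.277,.30,85.9))
E
```

```text
outer [510  16] [574  73] [588.1 -18.3] [54.  67.3] 6.8
outer [215   0] [377 138] [ 594.7 -283.7] [170.4 142.2] 85.9
0.09026006177456358
t 26.48 p [ 0.6999 -0.2683  0.3009] yaw 85.93 f [ 0.1 -0.   0.4] w 0.0004
(0.538, -0.277, 0.3, 85.9) -> [-20.2, 0.9, 160.9, 0.0, 0.0, 0.0]
```

View pics/w6.png

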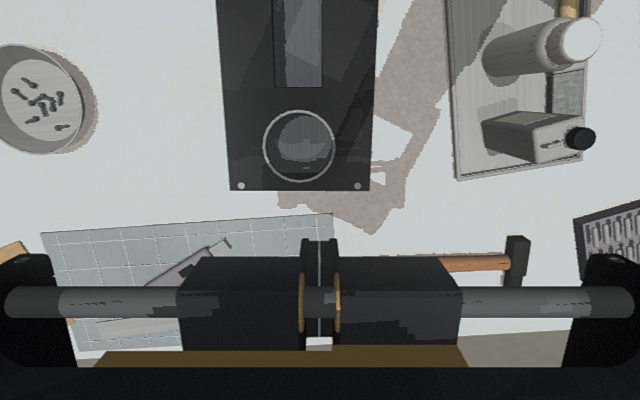

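The wrist view shows the gripper shut and empty, so the pod slipped out. I look for where it is.

```bash
cat > pod.py <<'E'
from plan import *
t=Cam("top"); s=Cam("side"); t.save("t7.png",(165,90,455,240),2.7); s.save("s7.png",(180,150,400,370),2.5)
for n,c in (("top",t),("side",s)):
    C=c.cloud()
    for z in ((.05,.075),(.027,.042)):
        m=((C[...,2]>z[0])&(C[...,2]<z[1])&(C[...,0]>.4)&(C[...,0]<.65)&(C[...,1]>.14)&(C[...,1]<.45)).astype(np.uint8)
        k,l,st,ce=cv2.connectedComponentsWithStats(m,connectivity=4)
        for i in range(1,k):
            if st[i,4]>390:
                p=C[l==i]; r=cv2.minAreaRect((p[:,:2]*1000).astype(np.float32)); print(n,z,st[i,4],np.median(p,0).round(4),np.round(r[0],1),np.round(r[1],1),round(r[2],1))
plan((.6,0,.3,None))
E
python3 pod.py
```

```text
top (0.05, 0.075) 424 [0.5658 0.2688 0.0635] [567.1 269.8] [38.2 99.8] 10.1
top (0.027, 0.042) 770 [0.5584 0.2671 0.0342] [567.8 270.5] [ 73.3 164.9] 10.2
side (0.05, 0.075) 689 [0.5644 0.2808 0.0628] [567.7 273.3] [ 36.6 101.9] 10.1
side (0.027, 0.042) 1156 [0.5531 0.3118 0.033 ] [568.6 271.9] [ 71.6 168. ] 10.0
side (0.027, 0.042) 417 [0.4863 0.4216 0.0344] [487.5 422. ] [178.8   4.4] 11.6
t 26.57 p [ 0.7    -0.2683  0.301 ] yaw 85.95 f [ 0.7 -0.1  0.9] w 0.0006
(0.6, 0, 0.3, None) -> [260.5, 1.0, 118.7, 0.0, -0.0, 0.0]
```

View pics/t7.png

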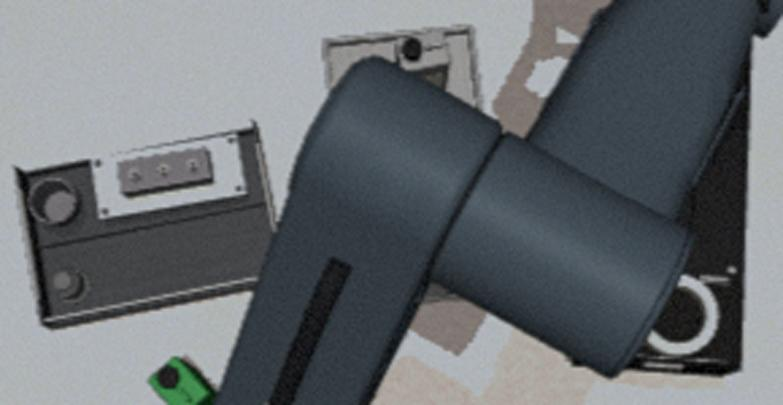

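View pics/s7.png

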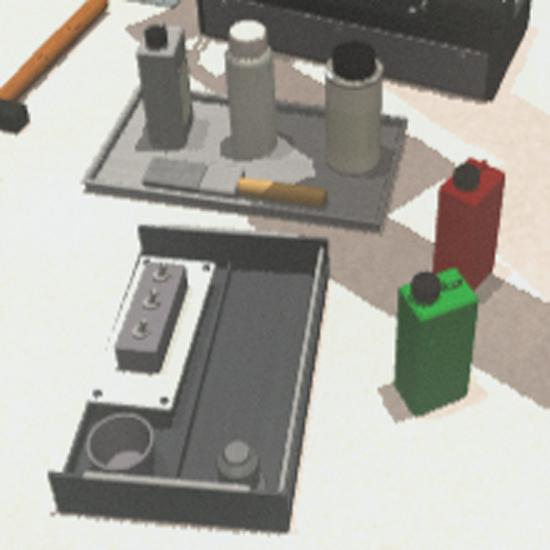

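The pod still sits undisturbed in its place: top view (567,270) mm, yaw about 10°. So it slipped out early in the lift, because the grip was too light for this block. While the gripper is empty I look at the opening, then go back and grip harder with a slow lift.

jog_arm --pt "0 0 50 0 0 0 -1" --pt "0 0 90 0 0 0 -1" --pt "0 0 100 0 0 0 -1" --pt "0 0 100 0 0 0 -1" --grip_force 60

```text
time: 27.08
position: [0.6007, -0.2622, 0.3014]
tool_rot: [0.518, 0.482, -0.481, -0.517]
ft_force: [0.3, -0.7, -0.5]
grip_width: 0.0326
```

```bash
python3 - <<'E'
from plan import *
w=Cam("wrist"); w.save("w8.png"); C=w.cloud()
m=((C[...,2]>.08)&(C[...,2]<.15)).astype(np.uint8)
cs,h=cv2.findContours(m,cv2.RETR_CCOMP,cv2.CHAIN_APPROX_NONE)
for c,hh in zip(cs,h[0]):
    if cv2.contourArea(c)>300:
        p=w.plane(c[:,0,:],.09); r=cv2.minAreaRect((p[:,:2]*1000).astype(np.float32)); print("hole" if hh[3]>=0 else "outer",c[:,0].min(0),c[:,0].max(0),np.round(r[0],1),np.round(r[1],1),round(r[2],1))
mm=(C[...,2]>.085)&(C[...,2]<.095); print(np.median(C[mm][:,2]))
plan((.62,.10,.30,50),(.567,.2705,.20,10.3))
E
```

```text
outer [496 195] [574 247] [689.4   3.6] [69.4 95. ] 7.4
outer [498 119] [561 167] [589.6 -18.3] [66.7 53.6] 73.5
outer [494   0] [583  68] [475.5 -17.4] [63.9 93.3] 2.2
outer [216   0] [379 263] [ 576.5 -282.3] [170.1 303.9] 85.7
hole [274  46] [323 173] [ 538.9 -279.3] [ 53.5 140. ] 85.6
0.09023807304065345
t 27.12 p [ 0.6014 -0.2625  0.3011] yaw 85.91 f [ 0.3 -0.4  0.1] w 0.0367
(0.62, 0.1, 0.3, 50) -> [362.9, 0.9, 7.3, 0.002, 0.627, 0.0]
(0.567, 0.2705, 0.2, 10.3) -> [529.2, 100.6, 72.5, 0.002, 1.32, 0.001]
```

View pics/w8.png

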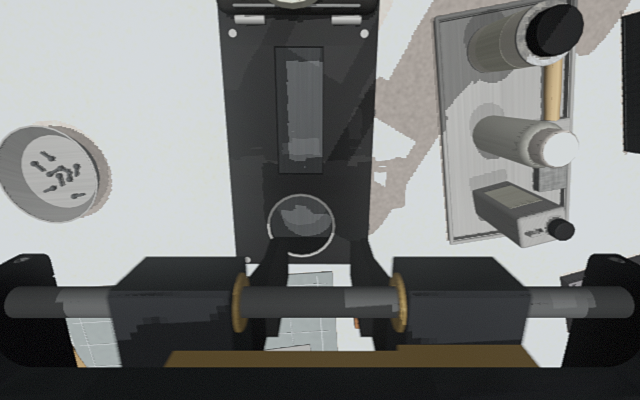

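The wrist view shows the opening cleanly at (274–323, 46–173): centre (0.539,−0.279), 53.5×140 mm, yaw −4.3°, deck at 0.090, all as they must be. Back to the pod.

jog_arm --pt "40 0 5 0 0.08 0 -1" --pt "90 0 5 0 0.16 0 -1" --pt "145 0 5 0 0.25 0 -1" --pt "200 0 5 0 0.35 0 -1" --pt "255 0 5 0 0.45 0 -1" --pt "310 0 6 0 0.54 0 -1" --pt "363 0 7 0 0.65 0 -1" --pt "410 20 25 0 0.83 0 -1" --pt "455 50 45 0 1.0 0 -1" --pt "495 80 60 0 1.16 0 -1" --pt "522 98 70 0 1.28 0 -1" --pt "529 101 72.5 0 1.32 0 -1" --pt "529 101 72.5 0 1.32 0 -1" --pt "529 101 72.5 0 1.32 0 -1" --grip_force 60

```text
time: 28.88
position: [0.567, 0.2705, 0.1996]
tool_rot: [-0.704, -0.064, 0.063, 0.704]
ft_force: [0.7, 0.5, 0.4]
grip_width: 0.0869
```

```bash
python3 - <<'E'
from plan import *
w=Cam("wrist"); w.save("w9.png"); C=w.cloud()
for z in ((.05,.075),(.027,.042)):
    m=((C[...,2]>z[0])&(C[...,2]<z[1])&(C[...,0]<.65)).astype(np.uint8)
    k,l,st,ce=cv2.connectedComponentsWithStats(m,connectivity=4)
    for i in range(1,k):
        if st[i,4]>700:
            p=C[l==i]; r=cv2.minAreaRect((p[:,:2]*1000).astype(np.float32)); print(z,st[i,4],ce[i],np.median(p,0).round(4),np.round(r[0],1),np.round(r[1],1),round(r[2],1))
plan((.567,.2707,.0355,10.3))
E
```

```text
(0.05, 0.075) 1156 [249.85899654   2.75605536] [0.4762 0.4154 0.0547] [486.8 417.5] [179.5   5.4] 11.2
(0.05, 0.075) 3513 [318.69797894 178.07714204] [0.5672 0.2756 0.0642] [567.7 270.5] [ 36.  100.7] 10.2
(0.05, 0.075) 861 [ 88.70267131 160.64343786] [0.3459 0.2544 0.0632] [342.7 239.3] [62.1 30.2] 81.5
(0.027, 0.042) 736 [263.63315217   9.29076087] [0.4897 0.4169 0.0347] [489.9 414.1] [174.9   8.2] 12.1
(0.027, 0.042) 6347 [318.50921695 163.46667717] [0.5635 0.2911 0.0343] [567.6 270.5] [ 70.2 164.3] 10.0
(0.027, 0.042) 725 [295.29241379 263.52827586] [0.5599 0.1639 0.0345] [559.5 163.6] [138.2   2.5] 11.6
t 28.93 p [0.5669 0.2702 0.1998] yaw 10.26 f [ 0.2 -0.1  0.7] w 0.087
(0.567, 0.2707, 0.0355, 10.3) -> [-0.0, 164.3, 0.5, -0.0, -0.001, 0.001]
```

View pics/w9.png

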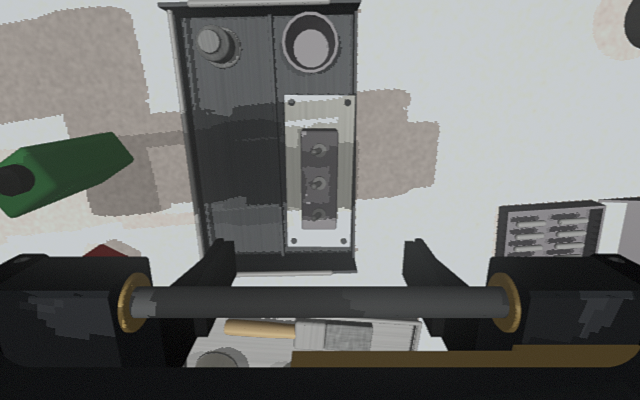

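The pod's block spans (302–337,128–230) in this view, centred (0.5676,0.2705), aligned with the jaws. I grip at 60 N and do a slow test lift.

jog_arm --pt "0 50 1 0 0 0 -1" --pt "0 100 1 0 0 0 -1" --pt "0 140 1 0 0 0 -1" --pt "0 158 1 0 0 0 -1" --pt "0 163 1 0 0 0 -1" --pt "0 164 1 0 0 0 -1" --pt "0 164 1 0 0 0 -1" --pt "0 164 1 0 0 0 1" --pt "0 164 1 0 0 0 1" --pt "0 164 1 0 0 0 1" --pt "0 164 1 0 0 0 1" --pt "0 164 1 0 0 0 1" --pt "0 164 1 0 0 0 1" --pt "0 162 1 0 0 0 1" --pt "0 159 1 0 0 0 1" --pt "0 156 1 0 0 0 1" --pt "0 154 1 0 0 0 1" --pt "0 154 1 0 0 0 1" --grip_force 60

```text
time: 31.18
position: [0.5659, 0.2713, 0.0457]
tool_rot: [-0.704, -0.063, 0.063, 0.704]
ft_force: [-0.1, 0.2, 0.8]
grip_width: 0.0001
```

```bash
python3 pod.py
```

```text
side (0.05, 0.075) 541 [0.56   0.2922 0.0625] [567.9 273.9] [ 36.9 100.5] 10.0
side (0.027, 0.042) 1094 [0.5518 0.3171 0.0331] [568.5 273.1] [ 71.2 166.1] 10.1
side (0.027, 0.042) 396 [0.4881 0.422  0.0347] [487.1 422.3] [178.2   4.7] 11.3
t 31.27 p [0.5657 0.2713 0.0455] yaw 10.26 f [ 0.6 -0.5 -0.3] w 0.0005
(0.6, 0, 0.3, None) -> [-14.5, -254.5, -273.1, -0.0, 0.0, 0.0]
```

View pics/s7.png

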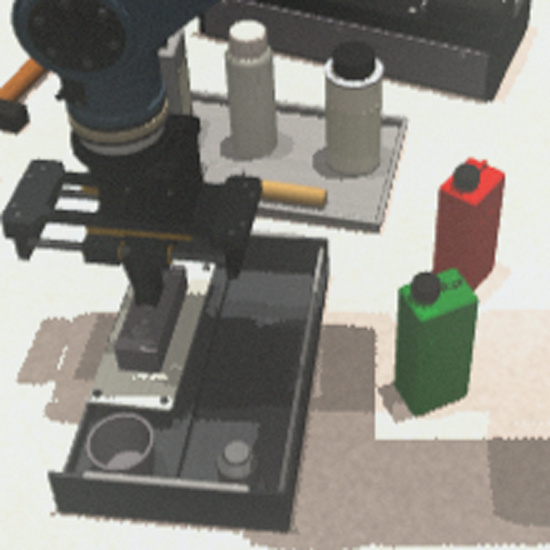

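The fingers read shut at TCP z 0.0455, which does not fit with a block up to 0.064. I look closely.

```bash
python3 - <<'E'
from plan import *
s=Cam("side"); s.save("s9.png",(200,210,300,310),6); w=Cam("wrist"); w.save("w10.png")
print(s.proj([[.5657,.2713,.0455],[.5657,.2713,.064],[.5676,.2705,.064]]))
C=s.cloud(); 
for v in range(255,290,2): print(v,[tuple(C[v,u].round(3)) for u in (236,239,242)])
o=get_obs(); print(o["grip_width"],o["position"])
E
```

```text
[[242.21850847 276.936608  ]
 [241.24276178 271.15547948]
 [240.58872836 270.68629912]]
255 [(np.float64(0.549), np.float64(0.307), np.float64(0.154)), (np.float64(0.542), np.float64(0.308), np.float64(0.157)), (np.float64(0.536), np.float64(0.306), np.float64(0.157))]
257 [(np.float64(0.548), np.float64(0.31), np.float64(0.151)), (np.float64(0.542), np.float64(0.308), np.float64(0.151)), (np.float64(0.536), np.float64(0.307), np.float64(0.152))]
259 [(np.float64(0.565), np.float64(0.284), np.float64(0.114)), (np.float64(0.558), np.float64(0.285), np.float64(0.118)), (np.float64(0.552), np.float64(0.283), np.float64(0.118))]
261 [(np.float64(0.566), np.float64(0.284), np.float64(0.108)), (np.float64(0.558), np.float64(0.285), np.float64(0.112)), (np.float64(0.553), np.float64(0.283), np.float64(0.111))]
263 [(np.float64(0.566), np.float64(0.285), np.float64(0.103)), (np.float64(0.561), np.float64(0.282), np.float64(0.101)), (np.float64(0.555), np.float64(0.281), np.float64(0.103))]
265 [(np.float64(0.567), np.float64(0.285), np.float64(0.097)), (np.float64(0.562), np.float64(0.282), 
[... 1605 characters left out ...]
), np.float64(0.303), np.float64(0.065)), (np.float64(0.551), np.float64(0.3), np.float64(0.063))]
285 [(np.float64(0.56), np.float64(0.309), np.float64(0.063)), (np.float64(0.555), np.float64(0.305), np.float64(0.061)), (np.float64(0.547), np.float64(0.306), np.float64(0.065))]
287 [(np.float64(0.557), np.float64(0.314), np.float64(0.064)), (np.float64(0.552), np.float64(0.311), np.float64(0.062)), (np.float64(0.546), np.float64(0.309), np.float64(0.063))]
289 [(np.float64(0.556), np.float64(0.317), np.float64(0.062)), (np.float64(0.551), np.float64(0.315), np.float64(0.061)), (np.float64(0.544), np.float64(0.314), np.float64(0.062))]
0.0002496878086190457 [0.56557119 0.27127568 0.04535762]
```

View pics/s9.png

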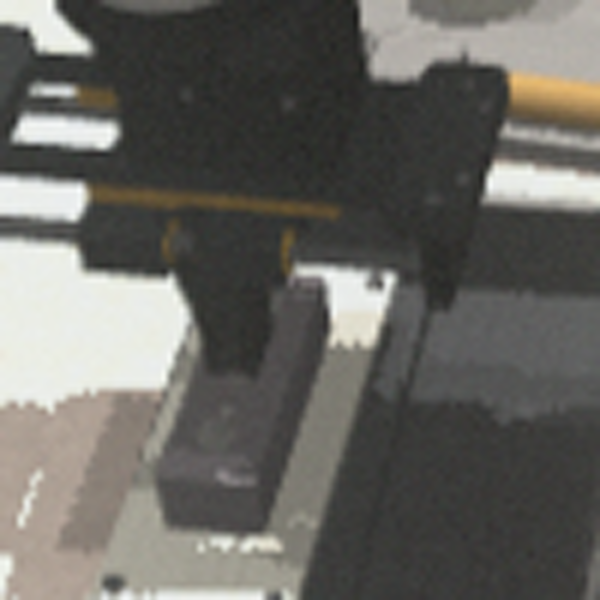

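View pics/w10.png

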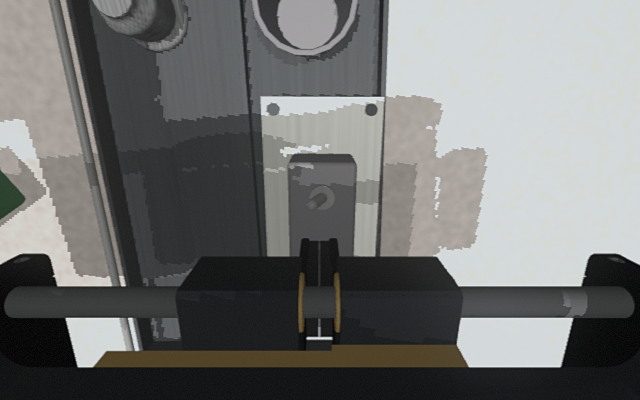

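The side depth shows the shut finger tips ending near z≈0.072 above the block, while the TCP reads 0.0455, so something is off. I lift clear and measure the tips in free air.

jog_arm --pt "0 -30 0 0 0 0 1" --pt "0 -80 0 0 0 0 1" --pt "0 -100 0 0 0 0 1" --pt "0 -100 0 0 0 0 1"

```text
time: 31.88
position: [0.567, 0.2717, 0.1473]
tool_rot: [-0.704, -0.065, 0.062, 0.705]
ft_force: [0.6, -0.1, 0.3]
grip_width: 0.0003
```

```bash
python3 - <<'E'
from plan import *
o=get_obs(); p=o["position"]; print(p,o["grip_width"],o["q"])
s=Cam("side"); s.save("s10.png",(180,190,300,290),6); print(s.proj([p,p+[0,0,.02],p+[0,0,.04]]).round(1))
C=s.cloud(); m=(abs(C[...,0]-p[0])<.05)&(abs(C[...,1]-p[1])<.03)&(C[...,2]>.09)&(C[...,2]<.26)
z=C[m][:,2]; print("finger zmin",np.sort(z)[:20].round(4), np.percentile(z,[1,5]))
for v in range(225,262,2):
    u=m[v].nonzero()[0]
    if len(u): print(v,u.min(),u.max(),np.median(C[v][m[v]],0).round(4))
w=Cam("wrist"); W=w.cloud(); mm=(W[...,2]>.1)&(W[...,2]<.25)&(abs(W[...,0]-p[0])<.02)&(abs(W[...,1]-p[1])<.03); print("wrist",mm.sum(), np.sort(W[mm][:,2])[:10])
print(w.proj([p])); 
E
```

```text
[0.56701734 0.2717176  0.14733945] 0.00025418249114709894 [2.69389297e-01 5.81814196e-01 1.47058242e+00 3.41645159e-05
 1.08485166e+00 9.03579829e-02]
[[235.8 243.1]
 [234.6 235.9]
 [233.3 228.4]]
finger zmin [0.1767 0.1769 0.1769 0.177  0.1774 0.1775 0.1777 0.1779 0.178  0.178
 0.1785 0.1786 0.1787 0.1792 0.1796 0.18   0.18   0.1805 0.1806 0.1809] [0.17702896 0.18001565]
225 224 238 [0.5631 0.2835 0.2069]
227 225 238 [0.5625 0.2836 0.2017]
229 226 238 [0.5633 0.2831 0.196 ]
231 226 238 [0.5634 0.2839 0.1906]
233 227 237 [0.5644 0.2843 0.1861]
235 227 236 [0.5669 0.2838 0.1808]
237 234 235 [0.5598 0.284  0.1776]
wrist 2216 [0.17544441 0.17547098 0.17571174 0.17574842 0.17575723 0.17589424
 0.175989   0.17602676 0.17604541 0.17605045]
[[319.6035873  237.32641847]]
```

View pics/s10.png

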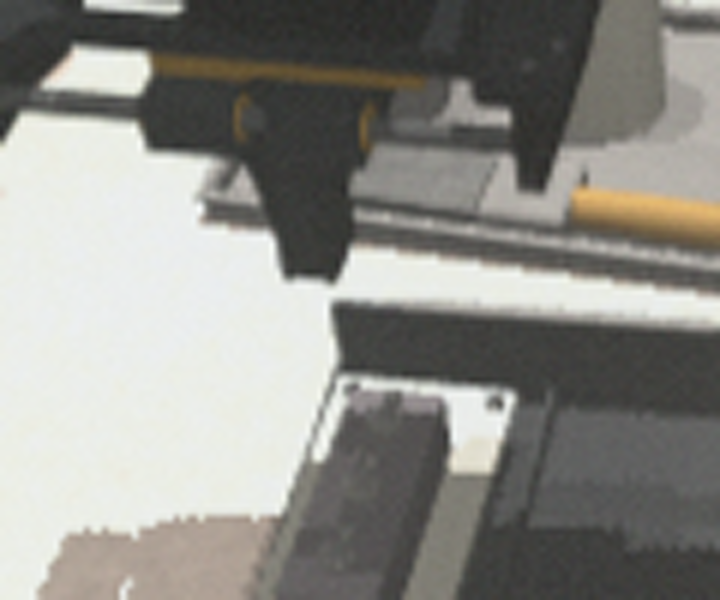

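Free-air check: the tips measure z≈0.176 by both wrist and side view, while the reported TCP is 0.147. The real tips are therefore about 28 mm short of the reported TCP. The cans were held by the top few mm of their bodies, and the pod only by its top edge, so I correct all heights by −28 mm: pod TCP z 0.009, cans about 0.064.

jog_arm --pt "0 0 0 0 0 0 -1" --pt "0 0 0 0 0 0 -1" --pt "0 0 0 0 0 0 -1" --pt "0 40 0 0 0 0 -1" --pt "0 80 0 0 0 0 -1" --pt "0 115 0 0 0 0 -1" --pt "0 131 0 0 0 0 -1" --pt "0 137 0 0 0 0 -1" --pt "0 138 0 0 0 0 -1" --pt "0 138 0 0 0 0 -1" --grip_force 50

```text
time: 33.22
position: [0.5667, 0.2716, 0.0087]
tool_rot: [-0.704, -0.064, 0.062, 0.704]
ft_force: [-0.6, 0.4, -0.7]
grip_width: 0.0857
```

```bash
python3 - <<'E'
from plan import *
s=Cam("side"); s.save("s11.png",(180,200,310,310),6)
C=s.cloud()
w=Cam("wrist"); W=w.cloud(); p=get_obs()["position"]
mm=(abs(W[...,2]-.05)<.02)&(abs(W[...,1]-p[1])<.05)&(abs(W[...,0]-p[0])<.08); 
plan((.567,.2707,.009,10.3))
E
```

```text
t 33.33 p [0.5665 0.2716 0.0087] yaw 10.26 f [0.  0.5 0.2] w 0.0864
(0.567, 0.2707, 0.009, 10.3) -> [0.3, -0.3, -1.0, -0.0, -0.001, 0.002]
```

View pics/s11.png

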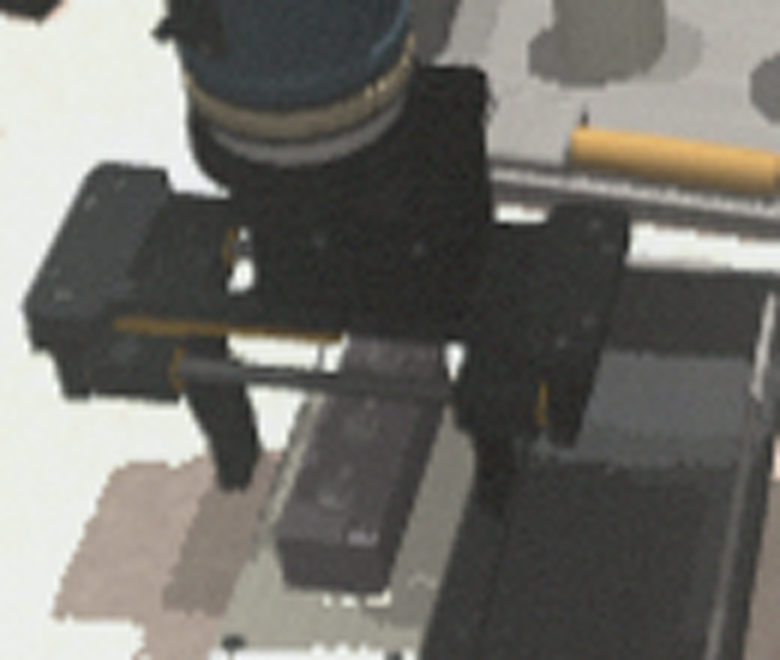

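The open fingers straddle the block beside the flange, with no contact force. I grip and do a test lift.

jog_arm --pt "0 0 0 0 0 0 1" --pt "0 0 0 0 0 0 1" --pt "0 0 0 0 0 0 1" --pt "0 0 0 0 0 0 1" --pt "0 0 0 0 0 0 1" --pt "0 0 0 0 0 0 1" --pt "0 -2 0 0 0 0 1" --pt "0 -6 0 0 0 0 1" --pt "0 -10 0 0 0 0 1" --pt "0 -15 0 0 0 0 1" --pt "0 -15 0 0 0 0 1" --pt "0 -15 0 0 0 0 1" --grip_force 50

```text
time: 34.83
position: [0.5656, 0.2713, 0.0225]
tool_rot: [-0.704, -0.063, 0.063, 0.704]
ft_force: [-0.2, -0.5, -3.7]
grip_width: 0.0358
```

```bash
python3 - <<'E'
from plan import *
s=Cam("side"); s.save("s12.png",(180,200,310,310),6); C=s.cloud()
m=((C[...,2]>.042)&(C[...,2]<.058)&(C[...,0]>.45)&(C[...,0]<.65)&(C[...,1]>.16)&(C[...,1]<.37)).astype(np.uint8)
k,l,st,ce=cv2.connectedComponentsWithStats(m,connectivity=4)
for i in range(1,k):
    if st[i,4]>150: p=C[l==i]; print(st[i,4],np.median(p,0).round(4),cv2.minAreaRect((p[:,:2]*1000).astype(np.float32)))
plan((.600,.15,.30,10.3),(.60,-.05,.30,50),(.5389,-.2793,.30,85.8))
E
```

```text
872 [0.5468 0.3246 0.0481] ((563.6849365234375, 293.0125732421875), (71.33414459228516, 125.0949478149414), 10.241227149963379)
t 34.88 p [0.5656 0.2712 0.0224] yaw 10.25 f [-0.8 -0.2 -3.4] w 0.036
(0.6, 0.15, 0.3, 10.3) -> [12.2, -277.6, -125.4, 0.0, -0.001, -0.0]
(0.6, -0.05, 0.3, 50) -> [-23.4, -277.6, -322.2, -0.0, -0.694, -0.0]
(0.5389, -0.2793, 0.3, 85.8) -> [-124.3, -277.6, -537.0, -0.0, -1.319, -0.0]
```

View pics/s12.png

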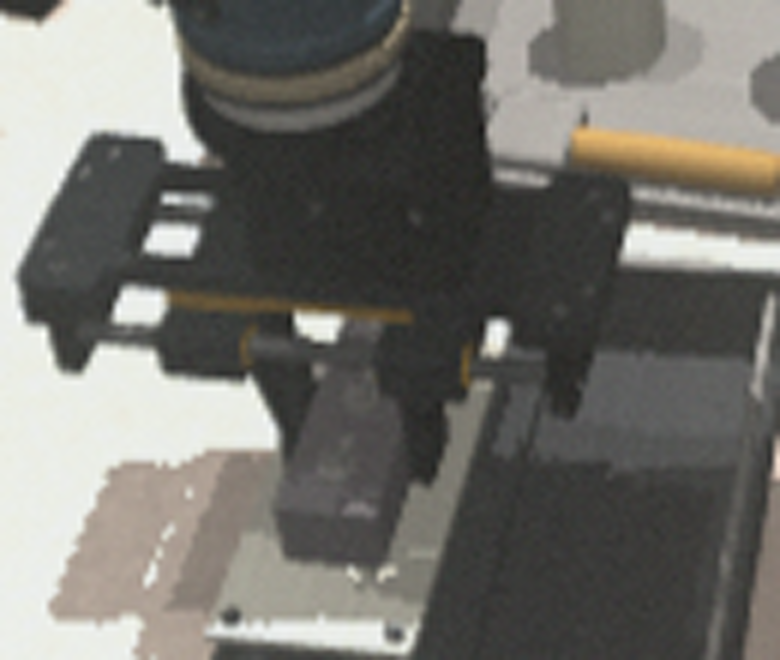

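The pod is held (36 mm, −3.5 N) and level, its flange lifted 14 mm. I carry it over the console.

jog_arm --pt "0 -15 0 0 0 0 1" --pt "0 -45 0 0 0 0 1" --pt "0 -85 0 0 0 0 1" --pt "0 -130 0 0 0 0 1" --pt "0 -175 0 0 0 0 1" --pt "1 -210 -10 0 0 0 1" --pt "4 -230 -40 0 0 0 1" --pt "8 -238 -80 0 0 0 1" --pt "11 -238 -125 0 -0.08 0 1" --pt "5 -238 -170 0 -0.2 0 1" --pt "-5 -238 -220 0 -0.35 0 1" --pt "-14 -238 -270 0 -0.52 0 1" --pt "-24 -238 -322 0 -0.69 0 1" --pt "-45 -238 -370 0 -0.83 0 1" --pt "-67 -238 -418 0 -0.98 0 1" --pt "-90 -238 -465 0 -1.12 0 1" --pt "-111 -238 -510 0 -1.24 0 1" --pt "-122 -238 -532 0 -1.31 0 1" --pt "-124 -238 -537 0 -1.319 0 1" --pt "-124 -238 -537 0 -1.319 0 1"

```text
time: 37.38
position: [0.5392, -0.2785, 0.2608]
tool_rot: [-0.518, -0.481, 0.481, 0.518]
ft_force: [-0.6, 0.8, -3.5]
grip_width: 0.0356
```

```bash
python3 - <<'E'
from plan import *
w=Cam("wrist"); w.save("w13.png"); s=Cam("side"); s.save("s13.png",(180,40,420,240),3)
C=w.cloud(); z=get_obs()["position"][2]+.0257
m=((abs(C[...,2]-z)<.008)).astype(np.uint8)
k,l,st,ce=cv2.connectedComponentsWithStats(m,connectivity=4)
for i in range(1,k):
    if st[i,4]>400: p=C[l==i]; print(st[i,4],ce[i],np.median(p,0).round(4),cv2.minAreaRect((p[:,:2]*1000).astype(np.float32)))
plan((.5389,-.2793,.0685,85.8))
E
```

```text
14828 [318.78311303 153.84718101] [ 0.4829 -0.2725  0.2876] ((502.7216491699219, -274.6825866699219), (70.38562774658203, 85.33992767333984), 85.75934600830078)
405 [364.50617284 339.49382716] [ 0.5967 -0.256   0.2876] ((591.9160766601562, -253.4525604248047), (12.758299827575684, 23.0902042388916), 87.83096313476562)
t 37.48 p [ 0.5395 -0.2776  0.2607] yaw 85.87 f [ 0.4 -0.3 -3.6] w 0.0355
(0.5389, -0.2793, 0.0685, 85.8) -> [-1.9, 192.2, 0.5, -0.0, 0.001, 0.001]
```

View pics/w13.png

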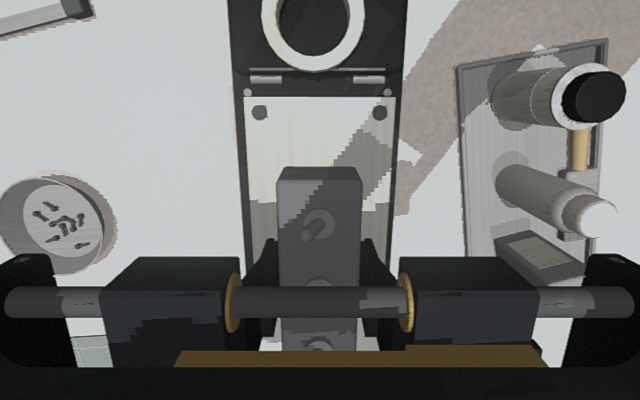

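View pics/s13.png

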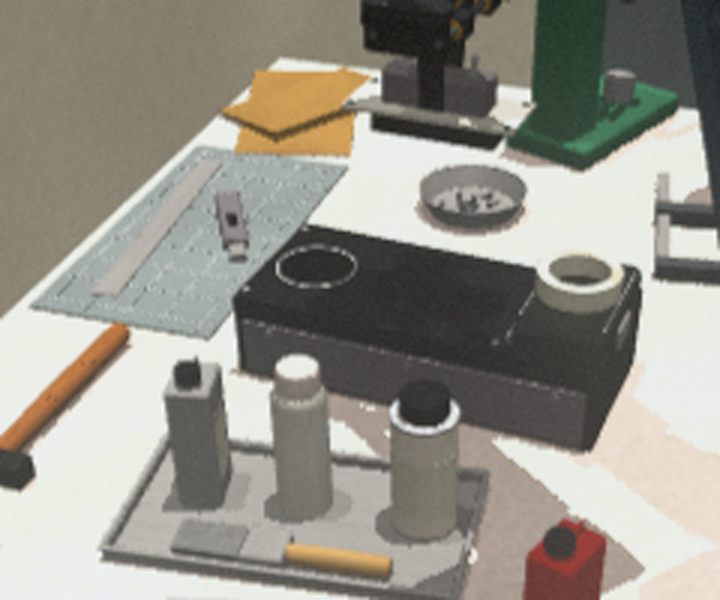

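The pod hangs level, yaw aligned (85.8°), its centre about (0.542,−0.278) against the opening at (0.539,−0.279). I correct by −2 mm along jaw x and +3 mm along tool z, then lower to just above seating.

jog_arm --pt "-2 10 3 0 0 0 1" --pt "-2 40 3 0 0 0 1" --pt "-2 80 3 0 0 0 1" --pt "-2 115 3 0 0 0 1" --pt "-2 140 3 0 0 0 1" --pt "-2 150 3 0 0 0 1" --pt "-2 160 3 0 0 0 1" --pt "-2 168 3 0 0 0 1" --pt "-2 175 3 0 0 0 1" --pt "-2 181 3 0 0 0 1" --pt "-2 186 3 0 0 0 1" --pt "-2 188 3 0 0 0 1" --pt "-2 188 3 0 0 0 1" --pt "-2 188 3 0 0 0 1"

```text
time: 39.22
position: [0.5363, -0.2811, 0.0727]
tool_rot: [0.518, 0.481, -0.481, -0.518]
ft_force: [-0.2, 0.0, -3.7]
grip_width: 0.0357
```

```bash
python3 - <<'E'
from plan import *
w=Cam("wrist"); w.save("w14.png")
C=w.cloud(); z=get_obs()["position"][2]+.027
m=((abs(C[...,2]-z)<.005)&(C[...,0]>.449)).astype(np.uint8)
k,l,st,ce=cv2.connectedComponentsWithStats(m,connectivity=4)
for i in range(1,k):
    if st[i,4]>400: p=C[l==i]; print(st[i,4],ce[i],np.median(p,0).round(4),cv2.minAreaRect((p[:,:2]*1000).astype(np.float32)))
plan((.5365,-.2793,.0675,85.8))
E
```

```text
561 [434.21746881  73.14081996] [ 0.4507 -0.2202  0.0987] ((450.91412353515625, -222.496826171875), (30.514244079589844, 4.103363037109375), 89.13191986083984)
14740 [318.76160109 153.68195387] [ 0.4799 -0.2753  0.0995] ((499.9731750488281, -277.36517333984375), (70.4405746459961, 85.6540756225586), 85.80609130859375)
405 [364.50123457 339.52839506] [ 0.5936 -0.2586  0.0994] ((588.790283203125, -255.81155395507812), (13.042479515075684, 23.813140869140625), 87.2762451171875)
t 39.27 p [ 0.5364 -0.2811  0.0727] yaw 85.83 f [ 0.4  0.8 -3.4] w 0.0354
(0.5365, -0.2793, 0.0675, 85.8) -> [1.9, 5.2, -0.0, 0.001, 0.0, -0.0]
```

View pics/w14.png

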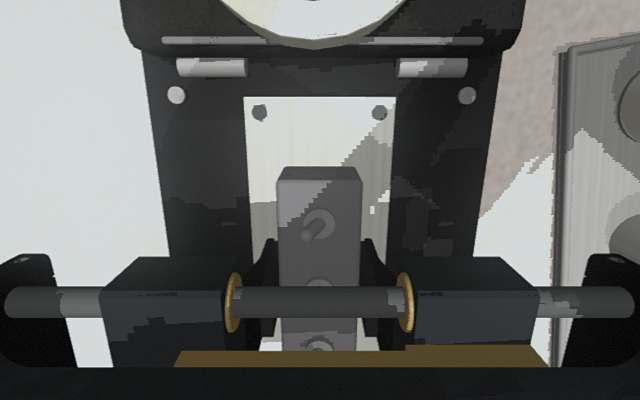

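The underbox is in the opening with no side force. The pod's centre is (0.539,−0.280), within 1 mm, and the flange is 5 mm above the deck. I seat it.

jog_arm --pt "1 2 0 0 0 0 1" --pt "1 4 0 0 0 0 1" --pt "1 5 0 0 0 0 1" --pt "1 5.5 0 0 0 0 1" --pt "1 5.5 0 0 0 0 1"

```text
time: 39.9
position: [0.5361, -0.2798, 0.0675]
tool_rot: [-0.518, -0.481, 0.482, 0.518]
ft_force: [-1.7, 1.3, 3.2]
grip_width: 0.0352
```

```bash
python3 -c "
from plan import *
w=Cam('wrist');C=w.cloud();m=(abs(C[...,0]-.48)<.02)&(abs(C[...,1]+.275)<.025)&(C[...,2]<.11);print(np.median(C[m][:,2]))
plan((.538,-.2793,.0675,85.8))"
```

```text
0.09435068924860013
t 39.95 p [ 0.5361 -0.2798  0.0675] yaw 85.84 f [-1.5  1.9  3. ] w 0.0359
(0.538, -0.2793, 0.0675, 85.8) -> [0.6, -0.0, -1.9, -0.0, 0.001, 0.0]
```

The load is on the deck and the flange top is at 0.094 as expected, so the pod is seated. Release and rise.

jog_arm --pt "1 0 0 0 0 0 -1" --pt "1 0 0 0 0 0 -1" --pt "1 0 0 0 0 0 -1" --pt "1 0 0 0 0 0 -1" --pt "1 -10 0 0 0 0 -1" --pt "1 -40 0 0 0 0 -1" --pt "1 -90 0 0 0 0 -1" --pt "1 -140 0 0 0 0 -1" --pt "1 -185 -20 0 0 0 -1" --pt "1 -190 -70 0 0 0 -1" --pt "1 -190 -100 0 0 0 -1" --pt "1 -190 -100 0 0 0 -1"

```text
time: 41.45
position: [0.6375, -0.2861, 0.2572]
tool_rot: [0.518, 0.482, -0.482, -0.517]
ft_force: [0.3, 0.5, -0.6]
grip_width: 0.0869
```

```bash
python3 - <<'E'
from plan import *
w=Cam("wrist"); w.save("w15.png")
C=w.cloud()
for z in ((.0925,.1),(.115,.13)):
    m=((C[...,2]>z[0])&(C[...,2]<z[1])&(C[...,0]>.44)&(C[...,0]<.63)&(abs(C[...,1]+.28)<.06)).astype(np.uint8)
    k,l,st,ce=cv2.connectedComponentsWithStats(m,connectivity=4)
    for i in range(1,k):
        if st[i,4]>300: p=C[l==i]; print(st[i,4],ce[i],np.median(p,0).round(4),p[:,2].std(),cv2.minAreaRect((p[:,:2]*1000).astype(np.float32)))
o=t=Cam("top"); P=t.cloud()
m=((P[...,2]>.115)&(P[...,2]<.165)&(abs(P[...,0]-.58)<.17)&(abs(P[...,1]+.02)<.09)).astype(np.uint8)
n,l,st,ce=cv2.connectedComponentsWithStats(m)
for i in range(1,n):
    if st[i,4]>50:
        p=P[l==i]; r=cv2.minAreaRect((p[:,:2]*1000).astype(np.float32)); print(np.round(r[0],1),np.round(r[1],1),np.median(p,0))
plan((.478,-.031,.22,11.5))
E
```

```text
6525 [317.71570881  83.39141762] [ 0.5496 -0.2808  0.0943] 0.0007651502455545521 ((547.2503051757812, -280.13458251953125), (70.76606750488281, 146.704345703125), 85.75285339355469)
4588 [317.64232781  69.08674804] [ 0.5349 -0.2785  0.1243] 0.0011913005907333058 ((538.6082763671875, -279.1864013671875), (36.05840301513672, 99.00015258789062), 85.7463150024414)
[681.2 -12.3] [42.7 53.7] [ 0.67740718 -0.01255431  0.13018034]
t 41.55 p [ 0.6352 -0.2859  0.2568] yaw 85.84 f [-0.6  0.2  0.3] w 0.0865
(0.478, -0.031, 0.22, 11.5) -> [242.8, 37.1, 175.2, -0.002, 1.298, -0.001]
```

View pics/w15.png

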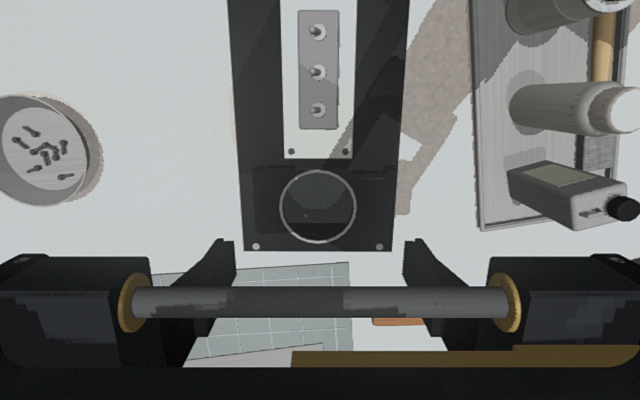

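The pod is home: block centre (0.5386,−0.2792), flange top 0.0943, yaw −4.25°, all on the opening. Next the containers go back, tin first.

jog_arm --pt "20 0 15 0 0.1 0 -1" --pt "55 5 40 0 0.28 0 -1" --pt "95 10 70 0 0.46 0 -1" --pt "135 15 98 0 0.64 0 -1" --pt "172 20 125 0 0.82 0 -1" --pt "205 28 148 0 1.0 0 -1" --pt "230 34 166 0 1.16 0 -1" --pt "241 37 174 0 1.27 0 -1" --pt "243 37 175 0 1.298 0 -1" --pt "243 37 175 0 1.298 0 -1" --pt "243 37 175 0 1.298 0 -1" --grip_force 30

```text
time: 42.92
position: [0.4796, -0.032, 0.2202]
tool_rot: [0.704, 0.071, -0.07, -0.703]
ft_force: [0.4, 0.8, 0.9]
grip_width: 0.0873
```

```bash
cat > tray.py <<'E'
from plan import *
w=Cam("wrist"); s=Cam("side")
for n,c in (("wrist",w),("side",s)):
    P=c.cloud()
    for z in ((.112,.128),(.138,.165)):
        m=((P[...,2]>z[0])&(P[...,2]<z[1])&(abs(P[...,0]-.58)<.17)&(abs(P[...,1]+.02)<.07)).astype(np.uint8)
        k,l,st,ce=cv2.connectedComponentsWithStats(m)
        for i in range(1,k):
            if st[i,4]>60:
                p=P[l==i]; r=cv2.minAreaRect((p[:,:2]*1000).astype(np.float32)); print(n,z,ce[i].round(),np.round(r[0],1),np.round(r[1],1),round(r[2],1),np.median(p,0)[2].round(4))
E
python3 - <<'E'
from tray import *
w.save("w16.png"); s.save("s16.png")
plan((.4788,-.031,.064,11.5))
E
```

```text
wrist (0.112, 0.128) [317. 179.] [478.7 -29.2] [59.  58.7] 60.2 0.1242
wrist (0.112, 0.128) [429. 193.] [582.5 -18. ] [49.2 37.5] 62.0 0.1246
wrist (0.112, 0.128) [529. 206.] [668.3  -6.6] [63.4 30. ] 69.3 0.1207
wrist (0.138, 0.165) [317. 195.] [478.8 -29. ] [42.9 42.9] 42.2 0.1442
wrist (0.138, 0.165) [451. 213.] [588.1 -21. ] [38.5 38.4] 43.3 0.1538
wrist (0.138, 0.165) [563. 209.] [6.797e+02 2.000e-01] [22.6 22.6] 39.5 0.1477
wrist (0.138, 0.165) [554. 234.] [685.  -23.6] [ 4.8 15.8] 11.1 0.1396
side (0.112, 0.128) [245. 172.] [683.4  -8.3] [41.1 55.8] 12.5 0.1229
side (0.112, 0.128) [279. 176.] [584.6  -8.1] [47.4 29.4] 28.4 0.1212
side (0.112, 0.128) [321. 182.] [477.3 -20.7] [56.6 48. ] 20.7 0.1221
side (0.138, 0.165) [278. 165.] [589. -17.] [36.3 36. ] 5.2 0.1514
side (0.138, 0.165) [321. 172.] [480.3 -26.8] [41. 43.] 84.2 0.1423
t 43.02 p [ 0.4795 -0.0318  0.22  ] yaw 11.44 f [ 0.4 -0.4  0.1] w 0.0872
(0.4788, -0.031, 0.064, 11.5) -> [-0.6, 156.0, 1.0, 0.0, -0.001, 0.0]
```

View pics/s16.png

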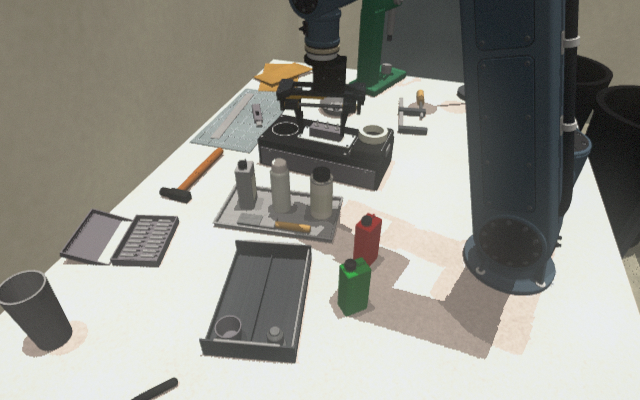

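All three stand in the tray with the pod home, and the side view agrees. Grip the tin, lower on its body this time.

jog_arm --pt "0 50 2 0 0 0 -1" --pt "0 100 2 0 0 0 -1" --pt "0 135 2 0 0 0 -1" --pt "0 151 2 0 0 0 -1" --pt "0 156 2 0 0 0 -1" --pt "0 156 2 0 0 0 -1" --pt "0 156 2 0 0 0 1" --pt "0 156 2 0 0 0 1" --pt "0 156 2 0 0 0 1" --pt "0 156 2 0 0 0 1" --pt "0 156 2 0 0 0 1" --grip_force 30

```text
time: 44.4
position: [0.4787, -0.0292, 0.0643]
tool_rot: [0.704, 0.071, -0.071, -0.704]
ft_force: [-1.7, -0.7, 2.9]
grip_width: 0.0575
```

```bash
python3 -c "
from plan import *
plan((.4602,.3135,.22,11.5),(.4602,.3135,.066,11.5))"
```

```text
t 44.4 p [ 0.4787 -0.0292  0.0643] yaw 11.47 f [-1.7 -0.7  2.9] w 0.0575
(0.4602, 0.3135, 0.22, 11.5) -> [50.0, -155.8, 339.6, 0.0, -0.001, -0.0]
(0.4602, 0.3135, 0.066, 11.5) -> [50.0, -1.8, 339.6, 0.0, -0.001, -0.0]
```

jog_arm --pt "0 -10 0 0 0 0 1" --pt "0 -40 0 0 0 0 1" --pt "0 -85 0 0 0 0 1" --pt "0 -125 0 0 0 0 1" --pt "1 -150 8 0 0 0 1" --pt "8 -155 50 0 0 0 1" --pt "16 -155 103 0 0 0 1" --pt "24 -155 158 0 0 0 1" --pt "32 -155 213 0 0 0 1" --pt "40 -155 268 0 0 0 1" --pt "47 -155 318 0 0 0 1" --pt "50 -150 339 0 0 0 1" --pt "50 -125 340 0 0 0 1" --pt "50 -85 340 0 0 0 1" --pt "50 -48 340 0 0 0 1" --pt "50 -22 340 0 0 0 1" --pt "50 -9 340 0 0 0 1" --pt "50 -4 340 0 0 0 1" --pt "50 -4 340 0 0 0 1" --pt "50 -4 340 0 0 0 1"

```text
time: 46.9
position: [0.461, 0.3143, 0.069]
tool_rot: [-0.703, -0.071, 0.07, 0.704]
ft_force: [0.2, -0.6, -4.2]
grip_width: 0.0573
```

```bash
python3 -c "
from plan import *
plan((.4602,.3135,.066,11.5),(.588,-.021,.22,11.5))"
```

```text
t 46.9 p [0.461  0.3143 0.069 ] yaw 11.46 f [ 0.2 -0.6 -4.2] w 0.0573
(0.4602, 0.3135, 0.066, 11.5) -> [-1.0, 3.0, -0.6, -0.0, -0.001, 0.002]
(0.588, -0.021, 0.22, 11.5) -> [58.1, -151.0, -353.8, -0.0, -0.001, 0.002]
```

jog_arm --pt "-1 1 -0.5 0 0 0 1" --pt "-1 2 -0.5 0 0 0 1" --pt "-1 3 -0.5 0 0 0 1" --pt "-1 3.5 -0.5 0 0 0 1" --pt "-1 3.5 -0.5 0 0 0 1"

```text
time: 47.52
position: [0.4594, 0.3132, 0.0662]
tool_rot: [0.704, 0.071, -0.07, -0.704]
ft_force: [-3.5, -1.3, 7.4]
grip_width: 0.0573
```

It is seated (+7 N). Release and go over the spray can.

jog_arm --pt "0 -0.5 0 0 0 0 1" --pt "0 -0.5 0 0 0 0 -1" --pt "0 -0.5 0 0 0 0 -1" --pt "0 -0.5 0 0 0 0 -1" --pt "0 -0.5 0 0 0 0 -1" --pt "0 -15 0 0 0 0 -1" --pt "0 -50 0 0 0 0 -1" --pt "0 -105 0 0 0 0 -1" --pt "3 -148 -15 0 0 0 -1" --pt "13 -154 -70 0 0 0 -1" --pt "23 -154 -130 0 0 0 -1" --pt "32 -154 -188 0 0 0 -1" --pt "41 -154 -245 0 0 0 -1" --pt "50 -154 -300 0 0 0 -1" --pt "57 -154 -340 0 0 0 -1" --pt "59 -154 -354 0 0 0 -1" --pt "59 -154 -354 0 0 0 -1"

```text
time: 49.65
position: [0.5874, -0.0221, 0.2188]
tool_rot: [-0.703, -0.07, 0.07, 0.704]
ft_force: [-0.3, 0.3, -0.2]
grip_width: 0.0874
```

```bash
python3 - <<'E'
from tray import *
s.save("s17.png",(180,150,400,370),2.5)
plan((.588,-.021,.064,11.5))
E
```

```text
wrist (0.112, 0.128) [320. 177.] [587.5 -14.7] [49.5 36.7] 10.9 0.1255
wrist (0.112, 0.128) [413. 190.] [668.7  -6.1] [63.7 30. ] 67.2 0.122
wrist (0.138, 0.165) [320. 200.] [589.  -21.1] [38.2 38.4] 11.3 0.1539
wrist (0.138, 0.165) [435. 196.] [ 6.797e+02 -1.000e-01] [22.3 22. ] 87.5 0.1478
wrist (0.138, 0.165) [431. 222.] [685.2 -23.4] [ 4.2 14.7] 11.4 0.1399
side (0.112, 0.128) [245. 172.] [670.7  -2.4] [65.1 32.6] 64.4 0.1217
side (0.112, 0.128) [279. 176.] [585.5  -8.7] [47.  27.4] 23.8 0.1216
side (0.138, 0.165) [279. 165.] [588.6 -16.6] [37.9 36.9] 75.6 0.151
t 49.75 p [ 0.5867 -0.0205  0.2186] yaw 11.52 f [-0.3 -0.6 -0.2] w 0.087
(0.588, -0.021, 0.064, 11.5) -> [1.3, 154.6, -0.9, -0.001, 0.0, -0.001]
```

View pics/s17.png

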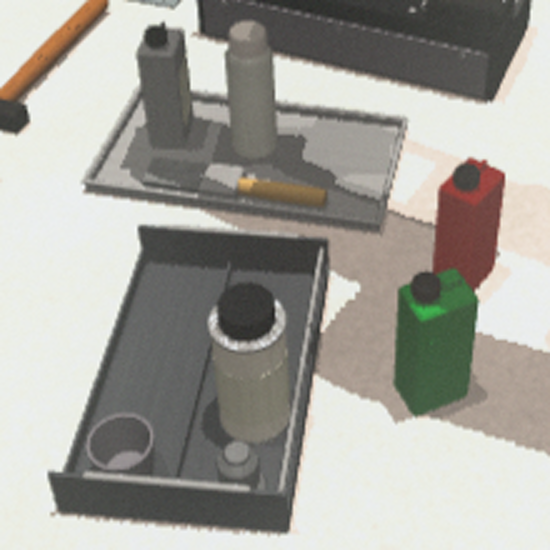

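The tin is back upright in its place at crop (248,360). Now the spray can at (0.589,−0.021).

jog_arm --pt "1 50 -0.5 0 0 0 -1" --pt "1 100 -0.5 0 0 0 -1" --pt "1 135 -0.5 0 0 0 -1" --pt "1 150 -0.5 0 0 0 -1" --pt "1 155 -0.5 0 0 0 -1" --pt "1 155 -0.5 0 0 0 -1" --pt "1 155 -0.5 0 0 0 1" --pt "1 155 -0.5 0 0 0 1" --pt "1 155 -0.5 0 0 0 1" --pt "1 155 -0.5 0 0 0 1" --pt "1 155 -0.5 0 0 0 1" --grip_force 30

```text
time: 51.12
position: [0.5885, -0.0223, 0.0636]
tool_rot: [0.704, 0.071, -0.071, -0.704]
ft_force: [-1.0, 0.0, 1.4]
grip_width: 0.0494
```

```bash
python3 -c "
from plan import *
plan((.4757,.2492,.22,11.5),(.4757,.2492,.066,11.5))"
```

```text
t 51.12 p [ 0.5885 -0.0223  0.0636] yaw 11.46 f [-1.   0.   1.4] w 0.0494
(0.4757, 0.2492, 0.22, 11.5) -> [-56.6, -156.4, 288.5, 0.0, -0.001, -0.0]
(0.4757, 0.2492, 0.066, 11.5) -> [-56.6, -2.4, 288.5, 0.0, -0.001, -0.0]
```

jog_arm --pt "0 -10 0 0 0 0 1" --pt "0 -40 0 0 0 0 1" --pt "0 -85 0 0 0 0 1" --pt "0 -125 0 0 0 0 1" --pt "-1 -150 8 0 0 0 1" --pt "-10 -155 50 0 0 0 1" --pt "-20 -155 103 0 0 0 1" --pt "-31 -155 158 0 0 0 1" --pt "-42 -155 213 0 0 0 1" --pt "-51 -155 262 0 0 0 1" --pt "-56 -152 284 0 0 0 1" --pt "-56.5 -125 287 0 0 0 1" --pt "-56.5 -85 287 0 0 0 1" --pt "-56.5 -48 287 0 0 0 1" --pt "-56.5 -22 287 0 0 0 1" --pt "-56.5 -9 287 0 0 0 1" --pt "-56.5 -5 287 0 0 0 1" --pt "-56.5 -4 287 0 0 0 1" --pt "-56.5 -4 287 0 0 0 1"

```text
time: 53.5
position: [0.4769, 0.248, 0.0684]
tool_rot: [-0.703, -0.071, 0.07, 0.704]
ft_force: [-0.3, -1.0, -4.4]
grip_width: 0.0495
```

jog_arm --pt "0 1 0 0 0 0 1" --pt "0 2 0 0 0 0 1" --pt "0 2.5 0 0 0 0 1" --pt "0 2.5 0 0 0 0 1"

```text
time: 54.0
position: [0.4764, 0.2479, 0.0655]
tool_rot: [-0.704, -0.071, 0.07, 0.704]
ft_force: [-1.0, 0.2, 2.5]
grip_width: 0.0493
```

```bash
python3 -c "
from plan import *
plan((.4757,.2492,.066,11.5),(.6825,-.0115,.22,11.5))"
```

```text
t 54.0 p [0.4764 0.2479 0.0655] yaw 11.46 f [-1.   0.2  2.5] w 0.0493
(0.4757, 0.2492, 0.066, 11.5) -> [-0.4, -0.5, 1.4, -0.0, -0.001, 0.001]
(0.6825, -0.0115, 0.22, 11.5) -> [150.5, -154.4, -295.2, -0.0, -0.001, 0.001]
```

Seated (+2.5 N). Release and go over the solvent can.

jog_arm --pt "0 0 0 0 0 0 -1" --pt "0 0 0 0 0 0 -1" --pt "0 0 0 0 0 0 -1" --pt "0 0 0 0 0 0 -1" --pt "0 -15 0 0 0 0 -1" --pt "0 -50 0 0 0 0 -1" --pt "0 -105 0 0 0 0 -1" --pt "6 -148 -12 0 0 0 -1" --pt "30 -154 -58 0 0 0 -1" --pt "58 -154 -112 0 0 0 -1" --pt "85 -154 -166 0 0 0 -1" --pt "112 -154 -220 0 0 0 -1" --pt "136 -154 -267 0 0 0 -1" --pt "150 -154 -295 0 0 0 -1" --pt "150 -154 -295 0 0 0 -1" --pt "150 -154 -295 0 0 0 -1"

```text
time: 56.0
position: [0.681, -0.0108, 0.2193]
tool_rot: [-0.703, -0.07, 0.071, 0.704]
ft_force: [-2.0, 0.7, 0.3]
grip_width: 0.0868
```

```bash
python3 - <<'E'
from tray import *
s.save("s18.png",(180,150,400,370),2.5); w.save("w18.png")
plan((.6825,-.0115,.064,11.5))
E
```

```text
wrist (0.112, 0.128) [319. 165.] [676.4  12.3] [39.6  9.7] 24.1 0.1234
wrist (0.138, 0.165) [320. 187.] [ 6.801e+02 -1.000e-01] [22.3 21.9] 55.5 0.148
wrist (0.138, 0.165) [320. 213.] [685.4 -23.5] [ 3.4 15.1] 11.6 0.1397
side (0.112, 0.128) [244. 172.] [681.7  -7.5] [39.9 52.9] 9.6 0.1219
t 56.1 p [ 0.6809 -0.0102  0.2194] yaw 11.54 f [-0.3  0.5  0. ] w 0.0869
(0.6825, -0.0115, 0.064, 11.5) -> [1.4, 155.4, -1.7, -0.0, 0.001, -0.0]
```

View pics/s18.png

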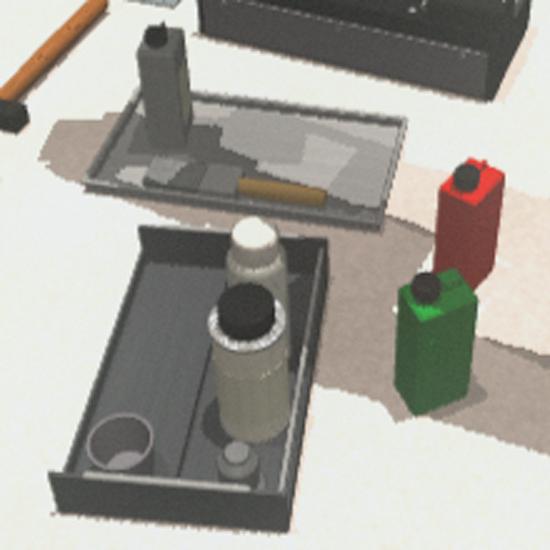

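The spray can is back upright beside the tin. Now the solvent can: cap at (0.680,0.000), so its centre is about (0.682,−0.012).

jog_arm --pt "1 50 -2 0 0 0 -1" --pt "1 100 -2 0 0 0 -1" --pt "1 135 -2 0 0 0 -1" --pt "1 150 -2 0 0 0 -1" --pt "1 155 -2 0 0 0 -1" --pt "1 155 -2 0 0 0 -1" --pt "1 155 -2 0 0 0 1" --pt "1 155 -2 0 0 0 1" --pt "1 155 -2 0 0 0 1" --pt "1 155 -2 0 0 0 1" --pt "1 155 -2 0 0 0 1" --pt "1 155 -2 0 0 0 1" --grip_force 30

```text
time: 57.6
position: [0.683, -0.0133, 0.0639]
tool_rot: [-0.704, -0.07, 0.071, 0.704]
ft_force: [0.0, 0.4, 0.7]
grip_width: 0.04
```

```bash
python3 -c "
from plan import *
p=get_obs()['position']
plan((p[0]-.1944,p[1]+.1978,.066,11.5),(.4879,.1870,.066,11.5))"
```

```text
t 57.6 p [ 0.683  -0.0133  0.0639] yaw 11.45 f [0.  0.4 0.7] w 0.04
(np.float64(0.488642898400803), np.float64(0.18452832955242232), 0.066, 11.5) -> [-151.2, -2.0, 232.5, -0.0, -0.001, -0.0]
(0.4879, 0.187, 0.066, 11.5) -> [-151.5, -2.0, 235.0, -0.0, -0.001, -0.0]
```

jog_arm --pt "0 -10 0 0 0 0 1" --pt "0 -40 0 0 0 0 1" --pt "0 -85 0 0 0 0 1" --pt "0 -125 0 0 0 0 1" --pt "-5 -150 8 0 0 0 1" --pt "-30 -155 46 0 0 0 1" --pt "-62 -155 95 0 0 0 1" --pt "-94 -155 145 0 0 0 1" --pt "-124 -155 191 0 0 0 1" --pt "-145 -155 223 0 0 0 1" --pt "-151 -150 233 0 0 0 1" --pt "-151 -125 233 0 0 0 1" --pt "-151 -85 233 0 0 0 1" --pt "-151 -48 233 0 0 0 1" --pt "-151 -22 233 0 0 0 1" --pt "-151 -9 233 0 0 0 1" --pt "-151 -5 233 0 0 0 1" --pt "-151 -4 233 0 0 0 1" --pt "-151 -4 233 0 0 0 1"

```text
time: 59.98
position: [0.4898, 0.1852, 0.0689]
tool_rot: [-0.704, -0.071, 0.07, 0.704]
ft_force: [-0.0, 0.1, -4.3]
grip_width: 0.0395
```

jog_arm --pt "0 1 0 0 0 0 1" --pt "0 2 0 0 0 0 1" --pt "0 2.5 0 0 0 0 1" --pt "0 2.5 0 0 0 0 1"

```text
time: 60.48
position: [0.489, 0.1851, 0.0658]
tool_rot: [0.704, 0.071, -0.071, -0.704]
ft_force: [-0.5, -0.7, -0.2]
grip_width: 0.0402
```

jog_arm --pt "0 0.5 0 0 0 0 1" --pt "0 0.5 0 0 0 0 1" --pt "0 0.5 0 0 0 0 -1" --pt "0 0.5 0 0 0 0 -1" --pt "0 0.5 0 0 0 0 -1" --pt "0 0.5 0 0 0 0 -1" --pt "0 -15 0 0 0 0 -1" --pt "0 -50 0 0 0 0 -1" --pt "0 -105 0 0 0 0 -1" --pt "0 -160 0 0 0 0 -1" --pt "0 -210 0 0 0 0 -1" --pt "0 -232 0 0 0 0 -1" --pt "0 -234 0 0 0 0 -1" --pt "0 -234 0 0 0 0 -1"

```text
time: 62.22
position: [0.488, 0.1849, 0.2989]
tool_rot: [0.704, 0.07, -0.071, -0.704]
ft_force: [-0.6, 0.1, -0.9]
grip_width: 0.0873
```

```bash
python3 - <<'E'
from plan import *
w=Cam("wrist"); w.save("w19.png"); C=w.cloud()
def comp(z0,z1,mn=60):
    m=((C[...,2]>z0)&(C[...,2]<z1)&(C[...,0]>.38)&(C[...,0]<.65)&(C[...,1]>.1)&(C[...,1]<.45)).astype(np.uint8)
    n,l,st,ce=cv2.connectedComponentsWithStats(m,connectivity=4)
    for i in range(1,n):
        if st[i,4]<mn: continue
        p=C[l==i]; r=cv2.minAreaRect((p[:,:2]*1000).astype(np.float32)); print((z0,z1),st[i,4],ce[i].round(),np.median(p,0).round(4),np.round(r[0],1),np.round(r[1],1),round(r[2],1))
comp(.142,.165);comp(.12,.138)
s=Cam("side"); s.save("s19.png"); t=Cam("top"); t.save("t19.png",(165,90,455,240),2.7)
for n,c in (("top",t),("side",s)):
    P=c.cloud(); m=(P[...,2]>.115)&(P[...,2]<.13)&(abs(P[...,0]-.539)<.06)&(abs(P[...,1]+.279)<.03)
    if m.sum()>50: print("pod",n,m.sum(),np.median(P[m],0).round(4),cv2.minAreaRect((P[m][:,:2]*1000).astype(np.float32)))
plan((.49,.185,.3,None))
E
```

```text
(0.142, 0.165) 1908 [315.  39.] [0.4595 0.3128 0.1462] [459.5 312.7] [43.  43.1] 22.0
(0.142, 0.165) 1304 [320. 113.] [0.4765 0.2494 0.156 ] [476.6 248.8] [37.9 37.3] 55.1
(0.142, 0.165) 404 [319. 165.] [0.4861 0.1989 0.1501] [486.4 198.2] [22.1 21.9] 26.9
(0.12, 0.138) 1252 [316.  45.] [0.4613 0.3066 0.1262] [459.7 313.1] [58.5 59. ] 10.8
(0.12, 0.138) 566 [320. 108.] [0.4749 0.2564 0.1291] [476.3 249. ] [48.5 48.9] 11.6
(0.12, 0.138) 1344 [319. 174.] [0.4887 0.1831 0.1319] [488.4 186.5] [39.1 53.6] 12.2
pod top 415 [ 0.5358 -0.2773  0.1238] ((538.4647216796875, -278.546630859375), (37.35453796386719, 100.94535064697266), 85.99347686767578)
pod side 171 [ 0.5203 -0.264   0.1216] ((531.4666137695312, -272.8145751953125), (38.89088821411133, 84.42853546142578), 87.2761001586914)
t 62.38 p [0.4879 0.1849 0.298 ] yaw 11.45 f [ 0.3  0.2 -0.2] w 0.087
(0.49, 0.185, 0.3, None) -> [2.0, -2.1, -0.3, -0.0, -0.0, -0.003]
```

View pics/s19.png

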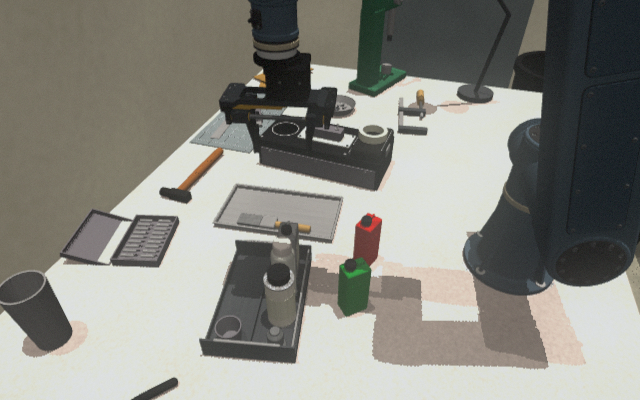

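View pics/t19.png

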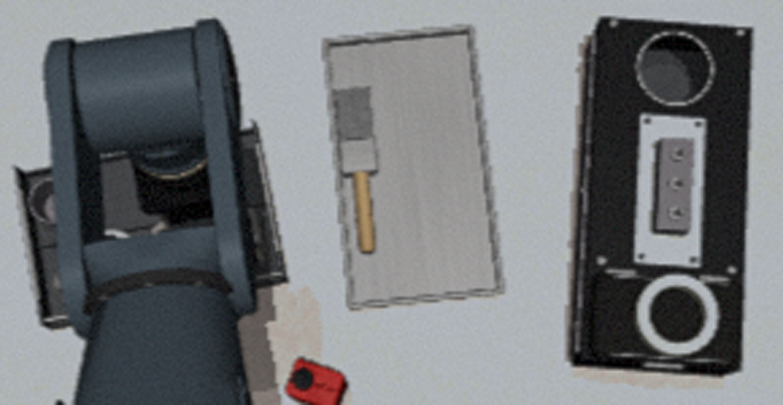

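All three containers are within about 1.3 mm of their start readings, taken with the wrist camera from the same place. The pod is flat and centred in the opening, and the robot is clear of everything, so I hand in.

```bash
python3 -c "
from rig import *
print(hand_in())"
```

```text
the job is handed in; nothing more can be done
None
```

The job is done and handed in at about 62 s; no verdict was reported. I moved all three containers into the tray, set the pod into the console opening on its flange, and put the tin, spray can and solvent can back in their places.

**Last checks**
- **Pod:** its block centre is at (538.6, −279.2) mm, with the opening measured at (538.9, −279.3). The flange top is at 94.3 mm and the pod is in line with the opening to about 0.1°. The final side view saw only part of the pod, so it was no use for the centre; the final top view agreed to 1 mm.
- **Containers:** all three stand upright within about 1.3 mm of where the wrist camera first measured them.
- **Tub and spool:** both look untouched in the last side pictures; I did not measure them again.

**What went wrong or disagreed**
- **Pod grips:** the first lift (30 N) came up empty, and so did a second try at 60 N. The pod stayed in its place both times.
- **Finger length:** the fingertips measured about 28 mm short of the reported TCP. As a result, the trips to the tray held the cans only by the top few millimetres of their bodies. I corrected for this from the third pod grip on and on the way back.
- **Camera readings:** top and side views differed by 2–4 mm, and up to about 9 mm in y at the console opening. I relied on the wrist camera for the final positions.

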